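Restock the edge bander's changeover tray

ROBOT

A 6-joint arm with a two-finger parallel gripper is mounted at the origin on the work surface. World frame = base frame: x ahead of the robot, y to its left, z up, the work surface at z = 0. Lengths are in m, angles in rad, forces in N, time in s.
With the tool pointing down it reaches from about 0.35 to 0.775 m from the base axis. Payload 5.5 kg.
Tool frame: the origin (TCP) lies at the very end of the fingers, on their centre line; the grasp point (between the pads) lies 19 mm behind it; z points along the fingers, y is the line along which they close (so a half turn about z gives the same grasp; the last joint's range is limited). The gripper opens to 85 mm and grips with 20 to 120 N. Pads are 22 mm wide; open, the fingers measure 114 mm over their backs; the gripper's body (76 mm by 85 mm) begins 54 mm behind the grasp point. The pads swing forward as they close: fully open they stand 13 mm farther back than shut.
Start: joints at [-1.44, 0.313, 0.046, 1.304, 0, 1.431], TCP at [0.154, -0.554, 0.231] pointing down, gripper open.
Joint ranges: [-2.76, 2.76], [-0.86, 1.69], [-1.03, 1.26], [-2.2, 2.34], [-1.47, 1.5], [-3.14, 3.14]. Speed limits (rad/s): [2.57, 2.57, 3.14, 3.14, 3.14, 3.14].

INTERFACE

Orientations are given as a unit quaternion [w, x, y, z].
In Python, from workcell import env, cams, ticket, spotter gives the robot as it stands.
- The arm moves only by the tool jog_arm, never from a script. Its argument "increments" is a list that holds one entry, the list of rows, each a list of 7 numbers: the shift along the tool's x, y, z in units of 0.25 m (1.0 is 0.25 m), then the turn, a rotation vector about the tool's x, y, z in units of 180 degrees (1.0 is 180 degrees), then the closure in counts, from 0 (fully open) to 255 (shut). A call has 1 to 20 rows; each row shifts and turns the commanded pose from where the row before left it, along the tool's axes as they then stand; what a row does not reach is not made up. A row lasts 1/10 s, in which the tool goes at most 50 mm and 8.59 degrees, less where a joint would pass 70% of its speed; a pose out of reach is approached as far as the arm can. A call with a number of a shift or a turn outside -1 to 1 is refused whole. A call with a gripper value outside its range is refused whole. The fingers move at their own pace and stop on an object; "force" is the grip in N (left out, the last holds). Time passes only in rows, so rows that do not move let the fingers close. It gives the time, the measured TCP pose, the force, the opening and the grip force at its end, in the units of the state.
- env.get_state(): the state, without advancing time (a new reading comes with each control period).
- cams.read_camera(name): name is "scene" or "top"; returns a dict with "pixels" (480x640x3 uint8, red, green, blue), "fx", "fy", "cx", "cy" (pixels), "xyz" and "attitude" of the camera in the world. Camera axes: x right, y down, z forward; pixel columns grow to the right and rows downward; lengths in m; the calibration is good to about 2 mm. A picture is of the moment at which its call begins. There is no depth.
- ticket.hand_in(): hands the job in; it is judged then, once.
Trained networks look in the newest picture that a camera, given by its name, has taken for a name from the list of things; names that differ only in an ending like _2 or _b are one class to them, and where a whole thing is asked for, a point or a joint stands for the part that bears it (a point fixed in the world has none). Each returns a list of dicts, best first, with "conf" (0 to 1); they miss things now and then, are a little off and sometimes report something else, mostly with a low value. They report only what shows in the picture. A call takes as long as a camera call. They do not tell look-alikes from the thing itself.
- spotter.find_in(target, camera): "uv" ([column, row] in pixels, amid what is visible of it).
- spotter.cut_out(target, camera): "region" (480x640 bool, what is visible of it) and "uv" ([column, row] in pixels, amid what is visible of it).
- spotter.landmark_of(target, camera): "uv" ([column, row] in pixels: a listed point, or the origin of a listed thing).
The state is a dict: "clock": time; "joint_pos": joint angles; "qvel": joint speeds; "tau": joint torques, N m; "tcp_pos": TCP position; "orientation": TCP orientation; "wrist_force": force on the tool from outside, world axes, zero at the start; "ft_torque": the same for the moment, N m; "finger_gap": finger opening in m; "grip_force": force on a finger pad.
Only numpy, scipy, OpenCV 4.12 (cv2) and the standard library are available. Lean on these libraries where they do the work, as an engineer would, in place of code of your own. Each camera call takes 0.05 s, during which the arm holds its last target. There are 200 camera calls.

TASK

Restock the blue changeover tray: stand a spare pressure roller, stub up, in every empty white pocket (leave the rollers already in the tray where they are, and any spares not needed standing on the worktop or their mat), and lay one guide shoe flat in each yellow bay with its orange nose in the narrow slot. Only when everything is loaded, swing the red clamp lever fully over, away from where it leans now, to lock the tray; do not disturb the screwdriver, bottle and bin.

Things in the scene. Friction and masses are not known exactly. Their poses are not given: they have to be found in the camera images.
- tray: blue fixed kit tray, plate 4 thick, 196 x 256 mm (its x from -92 to +104, y from -123 to +133 of the origin), all walls end 16 mm above the worktop. Origin: on the worktop, z up. It carries six square roller pockets (white floors 4 mm up, 56 x 56 mm inside, walls 4 thick; pockets 1, 2, 3 centred at tray x -60, y -90, -30, +30 mm; pockets 4, 5, 6 at x 0, same y), two shoe bays (yellow floors) and the red clamp lever.
- bay_a (a point): centre of the floor of a shoe bay, 4 mm above the worktop, at tray x -27, y +105 mm; its long axis lies along tray x, narrow end towards tray +x. 122 x 46 mm inside, walls 4 thick rising 12 mm above the floor; corner blocks of wall height fill the last 36 mm of the narrow end but for a 28 mm slot for the shoe's nose
- bay_b (a point): centre of the floor of a shoe bay, 4 mm above the worktop, at tray x +75, y -55 mm; its long axis lies along tray y, narrow end towards tray -y. 122 x 46 mm inside, walls 4 thick rising 12 mm above the floor; corner blocks of wall height fill the last 36 mm of the narrow end but for a 28 mm slot for the shoe's nose
- seated1: pressure roller already standing in pocket 1 (absent if that pocket is empty): the same kind as the spares, origin at the centre of its underside
- seated2: pressure roller already standing in pocket 2 (absent if that pocket is empty): the same kind as the spares, origin at the centre of its underside
- seated3: pressure roller already standing in pocket 3 (absent if that pocket is empty): the same kind as the spares, origin at the centre of its underside
- seated4: pressure roller already standing in pocket 4 (absent if that pocket is empty): the same kind as the spares, origin at the centre of its underside
- seated5: pressure roller already standing in pocket 5 (absent if that pocket is empty): the same kind as the spares, origin at the centre of its underside
- seated6: pressure roller already standing in pocket 6 (absent if that pocket is empty): the same kind as the spares, origin at the centre of its underside
- spare1: spare pressure roller standing on the black rubber mat (3 mm thick): grey tyre 44 diameter x 28 high, with a steel axle stub 18 diameter x 30 high on top (58 in all), 0.14 kg. Origin: centre of its underside, z up along the stub
- spare2: spare pressure roller standing on the black rubber mat (3 mm thick): grey tyre 44 diameter x 28 high, with a steel axle stub 18 diameter x 30 high on top (58 in all), 0.14 kg. Origin: centre of its underside, z up along the stub
- spare3: spare pressure roller standing on the black rubber mat (3 mm thick): grey tyre 44 diameter x 28 high, with a steel axle stub 18 diameter x 30 high on top (58 in all), 0.14 kg. Origin: centre of its underside, z up along the stub
- spare4: spare pressure roller standing on the black rubber mat (3 mm thick): grey tyre 44 diameter x 28 high, with a steel axle stub 18 diameter x 30 high on top (58 in all), 0.14 kg. Origin: centre of its underside, z up along the stub
- spare5: spare pressure roller standing on the black rubber mat (3 mm thick): grey tyre 44 diameter x 28 high, with a steel axle stub 18 diameter x 30 high on top (58 in all), 0.14 kg. Origin: centre of its underside, z up along the stub
- shoe1: flat guide shoe lying on the grey mat (3 mm thick), 110 long x 34 wide x 8 thick, 0.15 kg: steel wide part from x -55 to +11 mm, orange nose 16 wide from x +11 to +55. A black grip rib, 50 long (along x, centred on the origin), 14 thick, stands on it from 8 to 36 mm above the underside. Origin: on the underside below the rib's middle; x to the nose, z up
- shoe1_nose (a point): point on the shoe's underside, 50 mm from its origin towards the nose
- shoe2: flat guide shoe lying on the grey mat (3 mm thick), 110 long x 34 wide x 8 thick, 0.15 kg: steel wide part from x -55 to +11 mm, orange nose 16 wide from x +11 to +55. A black grip rib, 50 long (along x, centred on the origin), 14 thick, stands on it from 8 to 36 mm above the underside. Origin: on the underside below the rib's middle; x to the nose, z up
- shoe2_nose (a point): point on the shoe's underside, 50 mm from its origin towards the nose
- clamp (a joint): angle of the red clamp lever, rad: 0 is leaning to tray -x (open), 1.0 is fully over to tray +x (locked, a stop); it stays where it is left, light friction
- driver: red-handled screwdriver, 180 long, lying on the worktop beyond the tray; a bystander
- cleaner: white bottle with blue cap, 56 diameter x 130 high, beyond the tray; a bystander
- screw_bin: yellow open bin 100 x 120 x 50, beyond the tray; a bystander
- clamp_tip (a point): centre of the red ball (26 mm diameter) at the end of the clamp lever, 55 mm from its pivot (tray x +72, y +72, z 26 mm); the lever swings in the tray's x-z plane from 0.5 rad short of upright to 0.5 rad past it, so the ball centre moves from about tray x +46, z 74 mm over the top (z 81) to x +98, z 74. Its housing below is 70 x 50 mm (x, y), 29 mm high
Mind the look-alikes: they are no part of the job. What is shaped like the spare3 but purple is not meant.

How it is judged:
By the outcome, as a careful person would: the job done as asked, in the order asked, and still so for the second after the job is handed in, with the robot touching nothing.
Of seated1, seated2, seated3, seated4, seated5, seated6 only 1 to 3 are there at a start; the rules pass over those that are not, and their reading is None.
At some moment in a run one of spare1, spare2, spare3, spare4, spare5, shoe1, shoe2 may be knocked a few centimetres aside while the robot is not near it.
It also fails if it takes over 210 s, if anything falls off the work surface, if the arm or the gripper's body presses on something with over 40 N, if the wrist force passes 120 N, or if a joint passes its speed limit or range.

## Working session

There is one attempt and no reset: what is moved stays moved. The work goes in short steps, Python scripts to look and compute and a tool call to move; the robot and the scene stay as the last step left them, time stands still between calls to the robot, and variables do not carry over. Pictures are saved under pics/ and viewed, at most 14 in all, crops included, and the job is handed in when it is done.

Besides the shell and the picture viewer there is one more tool, called after ">>>" as a command line: name --argument value ..., lists and objects as JSON in quotes. jog_arm: Moves the arm, as the interface text tells. Shifts and turns lie within -1 to 1; 1 stands for 0.25 m of shift or 180 degrees of turn. Its arguments: {"type":"object","properties":{"increments":{"type":"array"},"force":{"type":"number"}},"required":["increments"]}

```bash
ls; mkdir -p pics; cat > h.py <<'E'
import numpy as np, cv2
from scipy.spatial.transform import Rotation as R
from workcell import env, cams, ticket, spotter
def rot(q): return R.from_quat([q[1],q[2],q[3],q[0]]).as_matrix()
def cam(n):
    c=cams.read_camera(n); return c
def ray(c,uv,z):
    a=c['attitude']; M=rot(a) if np.size(a)==4 else np.array(a)
    d=M@np.array([(uv[0]-c['cx'])/c['fx'],(uv[1]-c['cy'])/c['fy'],1]); o=np.array(c['xyz'])
    return o+d*(z-o[2])/d[2]
def proj(c,p):
    M=rot(c['attitude']); q=M.T@(np.array(p)-c['xyz']); return [c['fx']*q[0]/q[2]+c['cx'],c['fy']*q[1]/q[2]+c['cy']]
E
python3 - <<'E'
from h import *
for n in ['scene','top']:
    c=cam(n); cv2.imwrite(f'pics/{n}0.png',c['pixels'][:,:,::-1]); print(n,[c[k] for k in ['fx','cx','cy','xyz','attitude']])
    for t in ['tray','bay_a','bay_b','spare1','seated1','shoe1','shoe1_nose','clamp_tip']:
        print(t,[(np.round(d['uv']).astype(int).tolist(),round(d['conf'],2)) for d in spotter.landmark_of(t,n)])
print(env.get_state())
E
```

```text
pics
scene [437.9448651231473, 316.05742534947126, 235.63555742653372, array([ 0.95942736, -0.58037304,  0.52872547]), array([-0.46278202,  0.83693966,  0.25742939, -0.13818436])]
tray [([313, 281], 0.71)]
bay_a [([336, 249], 0.98), ([321, 310], 0.91)]
bay_b [([336, 249], 0.98), ([321, 310], 0.91)]
spare1 [([328, 200], 0.84), ([290, 218], 0.8), ([359, 196], 0.79), ([342, 190], 0.56), ([351, 206], 0.56)]
seated1 [([300, 284], 0.87)]
shoe1 [([205, 328], 0.97), ([146, 358], 0.75), ([326, 394], 0.28)]
shoe1_nose [([238, 338], 0.61)]
clamp_tip [([353, 244], 0.72), ([145, 360], 0.46)]
top [605.0786375712358, 323.5399096468297, 233.94394221027937, array([ 0.51996735, -0.00378982,  1.26534465]), array([ 0.02381555, -0.70229243,  0.71116063, -0.02165001])]
tray [([336, 246], 0.79)]
bay_a [([284, 251], 0.65), ([361, 217], 0.58)]
bay_b [([284, 251], 0.65), ([361, 217], 0.58)]
spare1 [([164, 318], 0.95), ([187, 258], 0.92), ([193, 293], 0.64), ([258, 333], 0.61), ([188, 323], 0.58), ([168, 291], 0.55), ([347, 150], 0.29)]
seated1 [([348, 249], 0.93)]
shoe1 [([439, 278], 0.96), ([188, 260], 0.3)]
shoe1_nose [([436, 254], 0.67)]
clamp_tip [([303, 217], 0.68)]
{'clock': 0.9, 'joint_pos': array([-1.43959526e+00,  3.13145825e-01,  4.61054652e-02,  1.30362950e+00,
       -1.42526605e-05,  1.43122096e+00]), 'qvel': array([ 0.00148608,  0.00054933, -0.00024618, -0.00144298, -0.00051651,
        0.00027722]), 'tau': array([-8.17676810e-04, -4.80448687e+01,  2.98813087e+01, -1.32695808e-05,
       -3.88385442e-04,  1.00124783e-06]), 'tcp_pos': array([ 0.15380498, -0.55407904,  0.23135627]), 'orientation': array([ 6.32029120e-05,  9.90849004e-01,  1.34974985e-01, -7.39103426e-06]), 'wrist_force': array([-0.27364772,  0.70572311,  1.0910018 ]), 'ft_torque': array([ 0.0156358 , -0.01900279, -0.02694123]), 'grip_force': 0.0, 'finger_gap': 0.08538174261232227}
```

View pics/top0.png

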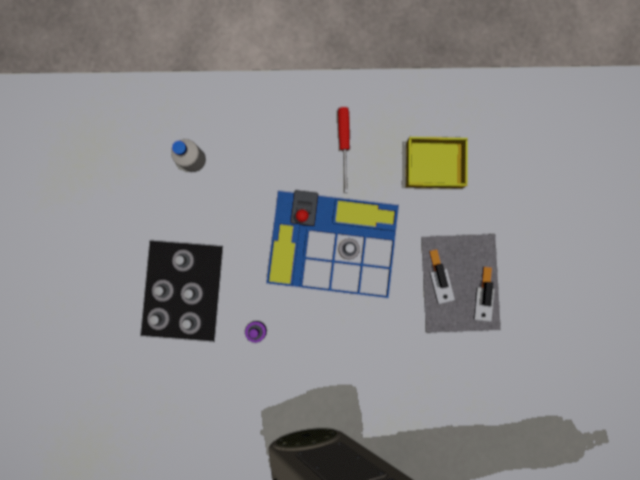

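View pics/scene0.png

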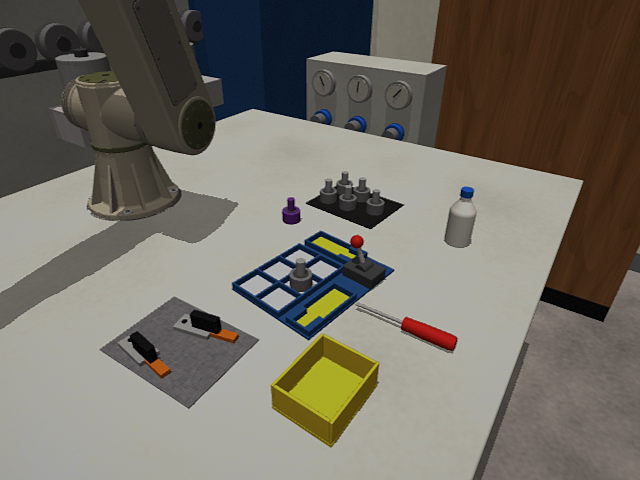

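The top view shows the tray with its x axis up and y to the left. The seated roller is at (348,249), which is pocket 5. The five spares are on the black mat at left, around (175,290), and the purple decoy is at (256,331). The shoes are at (441,277) and (487,290), and the ball is at (303,216). So all five spares are needed.

```bash
cat >> h.py <<'E'
from scipy.optimize import least_squares
def tray(c):
    im=c['pixels']; hsv=cv2.cvtColor(im,cv2.COLOR_RGB2HSV)
    m=cv2.inRange(hsv,(95,120,40),(130,255,255)); n,l,s,ce=cv2.connectedComponentsWithStats(m)
    k=1+np.argmax(s[1:,4]); box=cv2.boxPoints(cv2.minAreaRect(np.argwhere(l==k)[:,::-1].astype(np.float32)))
    P=np.array([ray(c,b,0.004)[:2] for b in box])
    return P
def lm(t,n,c,z,th=.25):
    return [(np.round(ray(c,d['uv'],z)[:2],4).tolist(),round(d['conf'],2)) for d in spotter.landmark_of(t,n) if d['conf']>th]
def objs():
    out={}
    for n in ['top','scene']:
        c=cam(n)
        print(n,'roll',lm('spare1',n,c,.003)); print(' shoe',lm('shoe1',n,c,.003)); print(' nose',lm('shoe1_nose',n,c,.003))
    return c
E
python3 - <<'E'
from h import *
c=cam('top'); P=tray(c); print(np.round(P,4)); 
for i in range(4): print(np.linalg.norm(P[i]-P[i-1]),np.degrees(np.arctan2(*(P[i]-P[i-1])[::-1])))
for n in ['top','scene']:
    c=cam(n); print(n,lm('bay_a',n,c,.004),lm('seated1',n,c,.004),lm('clamp_tip',n,c,.074),lm('tray',n,c,0))
    im=c['pixels'];hsv=cv2.cvtColor(im,cv2.COLOR_RGB2HSV)
    m=cv2.inRange(hsv,(25,150,100),(35,255,255)); q,l,s,ce=cv2.connectedComponentsWithStats(m)
    for k in range(1,q):
        if s[k,4]>60: print('yellow',s[k],np.round(ray(c,ce[k],.004),4))
    # purple
objs()
E
```

```text
[[ 0.5025  0.1186]
 [ 0.6925  0.0947]
 [ 0.6592 -0.1565]
 [ 0.4699 -0.1302]]
0.25096367419637733 82.542060348864
0.19151147107167593 -7.170663954194899
0.25338498541184823 -97.55370713945929
0.1910911248730625 172.1040751307356
top [([0.5656, 0.0821], 0.89), ([0.6417, -0.0906], 0.75)] [([0.5701, -0.0575], 0.93)] [([0.6391, 0.0363], 0.59)] [([0.577, -0.0187], 0.65)]
yellow [ 408  138   59   49 2323] [ 0.7474 -0.2357  0.004 ]
yellow [337 202  57  23 912] [ 0.6429 -0.082   0.004 ]
yellow [271 226  23  56 928] [0.5562 0.0857 0.004 ]
scene [([0.5656, 0.0855], 0.97), ([0.641, -0.0898], 0.57)] [([0.5769, -0.0522], 0.83), ([0.5818, 0.1325], 0.5)] [([0.6367, 0.0413], 0.72)] [([0.5707, -0.016], 0.66)]
yellow [312 237  44  22 327] [0.5525 0.0945 0.004 ]
yellow [297 289  52  37 729] [ 0.6401 -0.0777  0.004 ]
yellow [ 271  333  108   91 3268] [ 0.7374 -0.2188  0.004 ]
yellow [272 406  63  40 146] [ 0.7484 -0.2918  0.004 ]
top roll [([0.551, 0.2841], 0.86), ([0.4835, 0.2677], 0.75), ([0.4902, 0.3258], 0.75), ([0.3988, 0.1365], 0.7), ([0.4231, 0.2757], 0.68), ([0.4293, 0.3421], 0.63)]
 shoe [([0.4666, -0.3342], 0.76)]
 nose [([0.5585, -0.2315], 0.77)]
scene roll [([0.4931, 0.3177], 0.69), ([0.5513, 0.2851], 0.68), ([0.4875, 0.2775], 0.59), ([0.4303, 0.2701], 0.58), ([0.4173, 0.117], 0.56), ([0.4266, 0.3398], 0.55)]
 shoe [([0.4744, -0.3318], 0.9), ([0.5069, -0.233], 0.73)]
 nose [([0.5675, -0.234], 0.67), ([0.5275, -0.3404], 0.65)]
```

```bash
cat >> h.py <<'E'
from scipy.optimize import minimize
def boxp(x0,x1,y0,y1,z0,z1): return np.array([[x,y,z] for x in(x0,x1) for y in(y0,y1) for z in(z0,z1)])/1e3
def cyl(r,z0,z1): 
    t=np.linspace(0,2*np.pi,24,endpoint=False); return np.array([[r*np.cos(a),r*np.sin(a),z] for a in t for z in(z0,z1)])/1e3
SHOE=[boxp(-55,11,-17,17,0,8),boxp(11,55,-8,8,0,8),boxp(-25,25,-7,7,8,36)]
ROLL=[cyl(22,0,28),cyl(9,28,58)]
def render(c,parts,p,z,S=4):
    m=np.zeros((480*S,640*S),np.uint8); a=p[2]; Rz=np.array([[np.cos(a),-np.sin(a),0],[np.sin(a),np.cos(a),0],[0,0,1]])
    for q in parts:
        uv=np.array([proj(c,Rz@v+[p[0],p[1],z]) for v in q]); h=cv2.convexHull(((uv+.5)*S-.5).astype(np.float32)); cv2.fillConvexPoly(m,np.round(h).astype(np.int32),1)
    return m
def fit(views,parts,p0,z,S=4,spin=True):
    # views: list of (cam, region)
    big=[(c,cv2.resize(r.astype(np.uint8),None,fx=S,fy=S,interpolation=cv2.INTER_NEAREST)) for c,r in views]
    def f(x):
        p=[p0[0]+x[0]*.005,p0[1]+x[1]*.005,p0[2]+(x[2]*.1 if spin else 0)]; e=0
        for c,r in big:
            m=render(c,parts,p,z,S); e-=(m&r).sum()/(m|r).sum()
        return e/len(big)
    s=np.eye(3 if spin else 2); s=np.vstack([s[0]*0,s])
    o=minimize(f,np.zeros(len(s)-1),method='Nelder-Mead',options=dict(initial_simplex=s,xatol=.02,fatol=1e-3,maxfev=120))
    x=o.x; return np.round([p0[0]+x[0]*.005,p0[1]+x[1]*.005,p0[2]+(x[2]*.1 if spin else 0)],4),round(-o.fun,3)
def locate(t,parts,z,guesses,names=('top','scene'),spin=True):
    cs={n:cam(n) for n in names}; cut={n:spotter.cut_out(t,n) for n in names}
    for g in guesses:
        v={}
        for n in names:
            pu=proj(cs[n],[g[0],g[1],z+.015])
            for d in cut[n]:
                if d['conf']>.2 and np.hypot(*(np.array(d['uv'])-pu))<16 and n not in v: v[n]=(cs[n],d['region'])
        print('guess',g[:2],[ (n,)+fit([v[n]],parts,g,z,spin=spin) for n in v], 'both',fit(list(v.values()),parts,g,z,spin=spin) if len(v)>1 else '',flush=True)
    return cs
E
time python3 - <<'E'
from h import *
locate('shoe1',SHOE,.003,[(.470,-.333,0),(.507,-.234,.2)])
locate('spare1',ROLL,.003,[(.551,.284,0),(.487,.27,0),(.491,.322,0),(.426,.273,0),(.429,.341,0)],spin=False)
locate('seated1',ROLL,.004,[(.5705,-.0523,0)],spin=False)
E
```

```text
guess (0.47, -0.333) [('top', array([ 0.4752, -0.3319, -0.1214]), np.float64(0.932)), ('scene', array([ 0.4761, -0.3302, -0.1192]), np.float64(0.946))] both (array([ 0.4755, -0.3312, -0.1152]), np.float64(0.914))
guess (0.507, -0.234) [('top', array([ 0.513 , -0.2392,  0.2354]), np.float64(0.942)), ('scene', array([ 0.5139, -0.2377,  0.2327]), np.float64(0.964))] both (array([ 0.5139, -0.2387,  0.2342]), np.float64(0.937))
guess (0.551, 0.284) [('top', array([0.5507, 0.2886, 0.    ]), np.float64(0.928)), ('scene', array([0.5525, 0.2898, 0.    ]), np.float64(0.914))] both (array([0.5515, 0.2891, 0.    ]), np.float64(0.909))
guess (0.487, 0.27) [('top', array([0.4833, 0.2701, 0.    ]), np.float64(0.959)), ('scene', array([0.4897, 0.336 , 0.    ]), np.float64(0.841))] both (array([0.4834, 0.2705, 0.    ]), np.float64(0.481))
guess (0.491, 0.322) [('top', array([0.4896, 0.3301, 0.    ]), np.float64(0.94)), ('scene', array([0.4899, 0.3355, 0.    ]), np.float64(0.84))] both (array([0.4903, 0.3308, 0.    ]), np.float64(0.859))
guess (0.426, 0.273) [('top', array([0.4235, 0.274 , 0.    ]), np.float64(0.889)), ('scene', array([0.4245, 0.2748, 0.    ]), np.float64(0.845))] both (array([0.4242, 0.2742, 0.    ]), np.float64(0.858))
guess (0.429, 0.341) [('top', array([0.4326, 0.3384, 0.    ]), np.float64(0.902)), ('scene', array([0.4287, 0.3505, 0.    ]), np.float64(0.553))] both (array([0.433 , 0.3391, 0.    ]), np.float64(0.708))
guess (0.5705, -0.0523) [('top', array([ 0.5699, -0.0519,  0.    ]), np.float64(0.947)), ('scene', array([ 0.5711, -0.0492,  0.    ]), np.float64(0.877))] both (array([ 0.571 , -0.0514,  0.    ]), np.float64(0.88))
real	0m38.361s
user	0m19.956s
sys	0m6.040s
```

>>> jog_arm --increments '[[[0,0,0,0,0,0.03,120],[0,0,0,0,0,0.03,120],[0,0,0,0,0,0.026,120]]]'

```text
clock: 2.75
tcp_pos: [0.1538, -0.5541, 0.2313]
orientation: [0.0, 1.0, -0.001, -0.0]
wrist_force: [-0.0, -0.6, -0.3]
finger_gap: 0.0455
grip_force: 0.0
```

>>> jog_arm --increments '[[[0,0,0,0,0,-0.047,120],[0,0,0,0,0,-0.047,120],[0,0,0,0,0,-0.047,120],[0,0,0,0,0,-0.047,120],[0,0,0,0,0,-0.047,120],[0,0,0,0,0,-0.047,120],[0,0,0,0,0,-0.047,120],[0,0,0,0,0,-0.047,120],[0,0,0,0,0,-0.047,120],[0,0,0,0,0,-0.047,120],[0,0,0,0,0,-0.047,120],[0,0,0,0,0,-0.047,120],[0,0,0,0,0,-0.047,120],[0,0,0,0,0,-0.047,120],[0,0,0,0,0,-0.047,120],[0,0,0,0,0,-0.047,120],[0,0,0,0,0,-0.047,120],[0,0,0,0,0,-0.047,120],[0,0,0,0,0,-0.047,120],[0,0,0,0,0,-0.047,120]]]'

```text
clock: 4.75
tcp_pos: [0.1538, -0.5541, 0.2313]
orientation: [0.0, 0.091, 0.996, -0.0]
wrist_force: [0.5, -0.3, -0.2]
finger_gap: 0.0452
grip_force: 0.0
```

```bash
cat > go.py <<'E'
# go.py x y z yawdeg [nodes]: shift/turn still to make, in tool axes and jog units
import sys; from h import *
x,y,z,w=map(float,sys.argv[1:5]); s=env.get_state(); M=rot(s['orientation']); p=np.array(s['tcp_pos'])
yaw=np.degrees(np.arctan2(M[1,0],M[0,0])); dw=-((w-yaw+180)%360-180)
v=M.T@(np.array([x,y,z])-p); t=np.radians(dw); Q=R.from_rotvec([0,0,t]).as_matrix()
print('yaw',yaw,'tilt z',M[:,2].round(4),'tcp',p.round(4),'j6',s['joint_pos'][5])
print('shift now',(v/.25).round(4),'turn',round(dw/180,4),'shift if turned first',((Q.T@v)/.25).round(4))
E
python3 go.py .4756 -.331 .017 173.2
```

```text
yaw 169.58404023218728 tilt z [ 0.e+00 -1.e-04 -1.e+00] tcp [ 0.1538 -0.5541  0.2313] j6 -1.2577842399637051
shift now [-1.1045  1.1105  0.8573] turn -0.0201 shift if turned first [-1.1724  1.0386  0.8573]
```

>>> jog_arm --increments '[[[0,0,0,0,0,-0.02,150],[-0.117,0.104,0,0,0,0,150],[-0.117,0.104,0,0,0,0,150],[-0.117,0.104,0,0,0,0,150],[-0.117,0.104,0,0,0,0,150],[-0.117,0.104,0,0,0,0,150],[-0.117,0.104,0,0,0,0,150],[-0.117,0.104,0,0,0,0,150],[-0.117,0.104,0,0,0,0,150],[-0.117,0.104,0,0,0,0,150],[-0.117,0.104,0,0,0,0,150],[0,0,0.15,0,0,0,150],[0,0,0.15,0,0,0,150],[0,0,0.15,0,0,0,150],[0,0,0.1,0,0,0,150],[0,0,0,0,0,0,150]]]'

```text
clock: 6.35
tcp_pos: [0.4741, -0.3304, 0.0898]
orientation: [-0.003, 0.062, 0.998, 0.002]
wrist_force: [-0.1, 0.4, 0.5]
finger_gap: 0.0352
grip_force: 0.0
```

```bash
python3 go.py .4756 -.331 .017 173.2; python3 - <<'E'
from h import *
c=cam('scene'); cv2.imwrite('pics/s1.png',cv2.resize(c['pixels'][220:440,60:360,::-1],None,fx=2.6,fy=2.6))
E
```

```text
yaw 172.84101869356886 tilt z [-0.0057  0.0052 -1.    ] tcp [ 0.4741 -0.3304  0.0898] j6 -0.622467681186107
shift now [-0.0081 -0.0031  0.2912] turn -0.002 shift if turned first [-0.0081 -0.0032  0.2912]
```

View pics/s1.png

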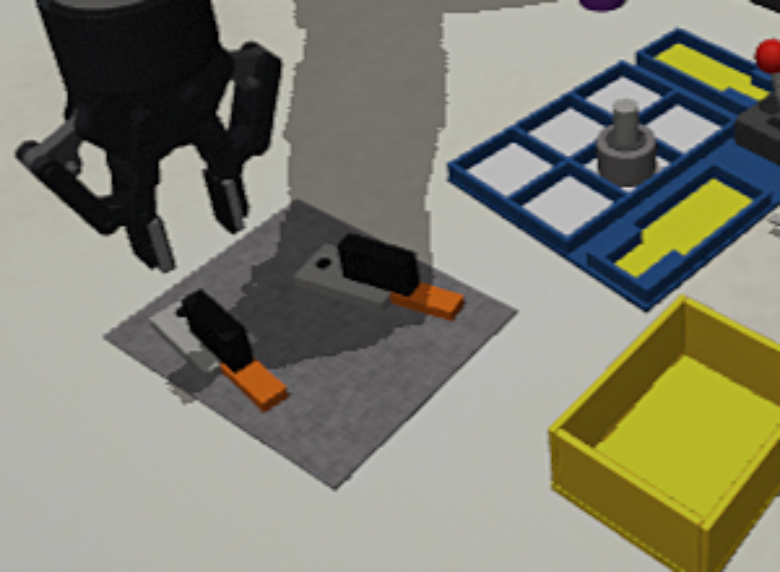

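The crop shows the gripper over the near shoe. The pads are at about (160,245) and (228,200), straddling the rib at (218,330). I'll go down and grip.

>>> jog_arm --increments '[[[-0.008,-0.003,0,0,0,-0.002,150],[0,0,0.1,0,0,0,150],[0,0,0.1,0,0,0,150],[0,0,0.09,0,0,0,150],[0,0,0,0,0,0,150],[0,0,0,0,0,0,255],[0,0,0,0,0,0,255],[0,0,0,0,0,0,255],[0,0,0,0,0,0,255],[0,0,0,0,0,0,255],[0,0,-0.05,0,0,0,255],[0,0,-0.15,0,0,0,255],[0,0,-0.15,0,0,0,255],[0,0,-0.15,0,0,0,255],[0,0,0,0,0,0,255]]]' --force 50

```text
clock: 7.9
tcp_pos: [0.481, -0.336, 0.1533]
orientation: [0.004, 0.059, 0.998, -0.003]
wrist_force: [0.5, -0.9, -1.4]
finger_gap: 0.0125
grip_force: 50.9
```

```bash
python3 go.py .6422 -.0871 .1 82.5
```

```text
yaw 173.2053257010278 tilt z [ 0.0078 -0.0074 -0.9999] tcp [ 0.481  -0.336   0.1533] j6 -0.6278517691609545
shift now [-0.5207  1.0663  0.2108] turn 0.5039 shift if turned first [1.0726 0.5075 0.2108]
```

>>> jog_arm --increments '[[[0,0,0,0,0,0.042,255],[0,0,0,0,0,0.042,255],[0,0,0,0,0,0.042,255],[0,0,0,0,0,0.042,255],[0,0,0,0,0,0.042,255],[0,0,0,0,0,0.042,255],[0,0,0,0,0,0.042,255],[0,0,0,0,0,0.042,255],[0,0,0,0,0,0.042,255],[0,0,0,0,0,0.042,255],[0,0,0,0,0,0.042,255],[0,0,0,0,0,0.042,255],[0.13,0.06,0,0,0,0,255],[0.13,0.06,0,0,0,0,255],[0.13,0.06,0,0,0,0,255],[0.13,0.06,0,0,0,0,255],[0.13,0.06,0,0,0,0,255],[0.13,0.06,0,0,0,0,255],[0.13,0.06,0,0,0,0,255],[0,0,0,0,0,0,255]]]'

```text
clock: 9.9
tcp_pos: [0.6136, -0.1179, 0.146]
orientation: [-0.0, 0.75, 0.661, 0.001]
wrist_force: [-0.4, -0.3, -1.3]
finger_gap: 0.0128
grip_force: 50.8
```

>>> jog_arm --increments '[[[0,0,0,0,0,0,255],[0,0,0,0,0,0,255]]]'

```text
clock: 10.1
tcp_pos: [0.6116, -0.1223, 0.1461]
orientation: [-0.0, 0.752, 0.659, -0.0]
wrist_force: [-0.8, -0.3, -2.0]
finger_gap: 0.0123
grip_force: 50.8
```

```bash
python3 go.py .6422 -.0871 .018 82.5; python3 - <<'E'
from h import *
locate('shoe1',SHOE,.14,[(.62,-.11,np.radians(-97)),],names=('top','scene'))
E
```

```text
yaw 82.44615452397728 tilt z [-1.e-03 -2.e-04 -1.e+00] tcp [ 0.6116 -0.1223  0.1461] j6 1.37688719757407
shift now [0.1558 0.1035 0.5121] turn -0.0003 shift if turned first [0.1557 0.1036 0.5121]
guess (0.62, -0.11) [('scene', array([ 0.6276, -0.1325, -1.6774]), np.float64(0.713))] both
```

>>> jog_arm --increments '[[[0.078,0.052,0,0,0,0,255],[0.078,0.052,0,0,0,0,255],[0,0,0.12,0,0,0,255],[0,0,0.12,0,0,0,255],[0,0,0.12,0,0,0,255],[0,0,0,0,0,0,255],[0,0,0,0,0,0,255]]]'

```text
clock: 11.0
tcp_pos: [0.6425, -0.087, 0.0563]
orientation: [-0.001, 0.752, 0.659, -0.0]
wrist_force: [-0.8, -0.9, -0.7]
finger_gap: 0.0129
grip_force: 50.8
```

```bash
python3 go.py .6422 -.0871 .018 82.5; python3 - <<'E'
from h import *
z=env.get_state()['tcp_pos'][2]-.014
c=locate('shoe1',SHOE,z,[(.642,-.087,np.radians(-97)),],names=('scene',))['scene']
cv2.imwrite('pics/s2.png',cv2.resize(c['pixels'][200:360,220:420,::-1],None,fx=3.6,fy=3.6))
E
```

```text
yaw 82.42447047825225 tilt z [-1.4e-03  3.0e-04 -1.0e+00] tcp [ 0.6425 -0.087   0.0563] j6 1.4447505711424775
shift now [-0.0005 -0.0011  0.1532] turn -0.0004 shift if turned first [-0.0005 -0.0011  0.1532]
guess (0.642, -0.087) [('scene', array([ 0.6503, -0.0859, -1.6963]), np.float64(0.703))] both
```

View pics/s2.png

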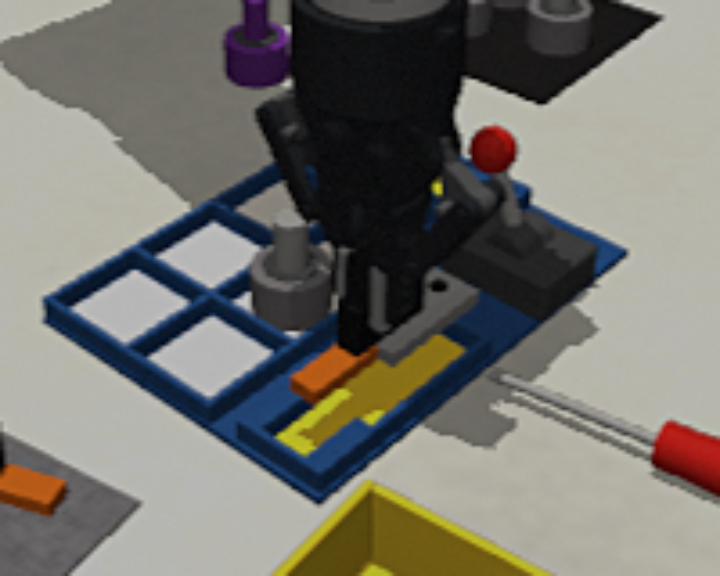

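The shoe is level over bay_b and parallel to it, with its nose at about (320,375) pointing at the slot (290,430). I'll lower it and let go.

>>> jog_arm --increments '[[[0,0,0.05,0,0,0,255],[0,0,0.05,0,0,0,255],[0,0,0.05,0,0,0,255],[0,0,0,0,0,0,255],[0,0,0,0,0,0,255],[0,0,0,0,0,0,170],[0,0,0,0,0,0,150],[0,0,0,0,0,0,150],[0,0,-0.1,0,0,0,150],[0,0,-0.15,0,0,0,150],[0,0,-0.15,0,0,0,150],[0,0,-0.15,0,0,0,150],[0,0,0,0,0,0,150]]]'

```text
clock: 12.4
tcp_pos: [0.6463, -0.0872, 0.1614]
orientation: [0.004, 0.752, 0.659, 0.002]
wrist_force: [1.4, -0.7, 0.3]
finger_gap: 0.0354
grip_force: 0.0
```

```bash
python3 - <<'E'
from h import *
c=locate('shoe1',SHOE,.004,[(.6422,-.087,np.radians(-97.5)),],names=('top','scene',))['scene']
locate('shoe1',SHOE,.003,[(.5137,-.2386,.234),],names=('top','scene',))
cv2.imwrite('pics/s3.png',cv2.resize(c['pixels'][200:360,220:420,::-1],None,fx=3,fy=3))
E
python3 go.py .5137 -.2386 .017 193.4
```

```text
guess (0.6422, -0.087) [('scene', array([ 0.645 , -0.0707, -1.6494]), np.float64(0.862))] both 
guess (0.5137, -0.2386) [('top', array([ 0.5135, -0.239 ,  0.2346]), np.float64(0.938)), ('scene', array([ 0.5148, -0.2374,  0.2014]), np.float64(0.908))] both (array([ 0.5135, -0.239 ,  0.23  ]), np.float64(0.912))
yaw 82.47721228240714 tilt z [-2.9e-03  7.0e-04 -1.0e+00] tcp [ 0.6423 -0.0863  0.1545] j6 1.4447825765740758
shift now [-0.6715 -0.4285  0.5511] turn -0.6162 shift if turned first [ 0.64   -0.4742  0.5511]
```

View pics/s3.png

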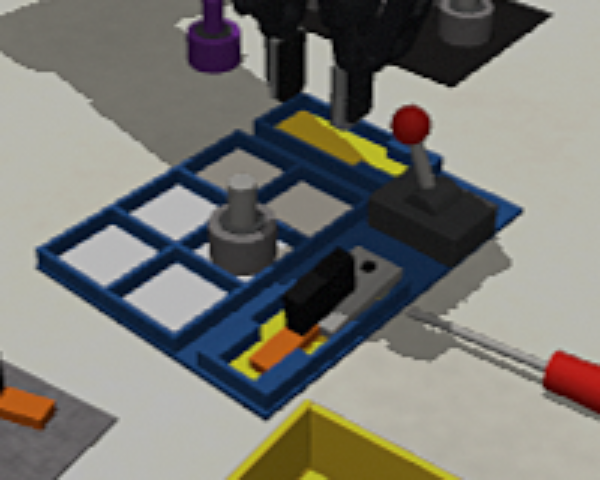

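>>> jog_arm --increments '[[[-0.11,-0.07,0,0,0,0,150],[-0.11,-0.07,0,0,0,0,150],[-0.11,-0.07,0,0,0,0,150],[-0.11,-0.07,0,0,0,0,150],[-0.11,-0.07,0,0,0,0,150],[-0.11,-0.07,0,0,0,0,150],[-0.11,-0.07,-0.1,0,0,0,150],[-0.11,-0.07,-0.1,0,0,0,150],[-0.11,-0.07,0,0,0,0,150],[0,0,0,0,0,0,150]]]'

```text
clock: 13.8
tcp_pos: [0.4528, -0.3142, 0.2067]
orientation: [0.001, 0.753, 0.657, -0.0]
wrist_force: [-0.2, 1.1, -1.0]
finger_gap: 0.0353
grip_force: 0.0
```

```bash
python3 - <<'E'
from h import *
cs=locate('shoe1',SHOE,.004,[(.6422,-.087,np.radians(-97.5)),],names=('top','scene',))
a=cv2.resize(cs['scene']['pixels'][230:340,270:400,::-1],(520,440)); b=cv2.resize(cs['top']['pixels'][180:290,270:400,::-1],(520,440))
cv2.imwrite('pics/s4.png',cv2.resize(np.hstack([a,b]),(800,338)))
E
python3 go.py .6422 -.087 .1 82.5
```

```text
guess (0.6422, -0.087) [('top', array([ 0.6486, -0.0799, -1.7113]), np.float64(0.945)), ('scene', array([ 0.6449, -0.0703, -1.6569]), np.float64(0.88))] both (array([ 0.6485, -0.078 , -1.7093]), np.float64(0.832))
yaw 82.50248755341347 tilt z [-9.0e-04  1.2e-03 -1.0e+00] tcp [ 0.4546 -0.3105  0.2055] j6 0.9563973541010746
shift now [0.9839 0.6278 0.4226] turn 0.0 shift if turned first [0.9839 0.6278 0.4226]
```

View pics/s4.png

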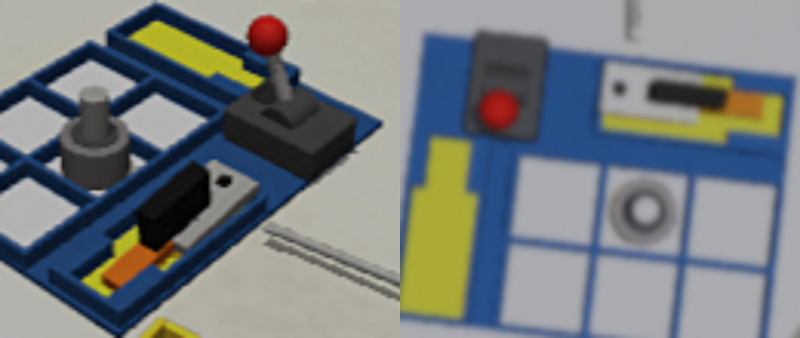

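The shoe sits about 6 mm in +x and 8 mm in +y from the bay centre, with its tail on the end wall. Before mending that I'll check the TCP against the cameras.

```bash
python3 - <<'E'
from h import *
s=env.get_state(); M=rot(s['orientation']); p=np.array(s['tcp_pos']); out=[]
for n in ['top','scene']:
    c=cam(n); im=c['pixels'][:,:,::-1].copy(); u=np.array(proj(c,p)); x0,y0=(u-[65,60]).astype(int); x0=max(x0,0); y0=max(y0,0)
    cr=cv2.resize(im[y0:y0+110,x0:x0+100],(400,440))
    for q in (p,p+M[:,1]*.0177,p-M[:,1]*.0177,p+M[:,1]*.0177-M[:,2]*.03,p-M[:,1]*.0177-M[:,2]*.03):
        v=(np.array(proj(c,q))-[x0,y0]+.5)*4; cv2.circle(cr,tuple(v.astype(int).tolist()),3,(0,255,0),-1)
    out.append(cr)
cv2.imwrite('pics/s5.png',np.hstack(out)); print(p)
E
```

```text
[ 0.45458223 -0.31050664  0.20554664]
```

View pics/s5.png

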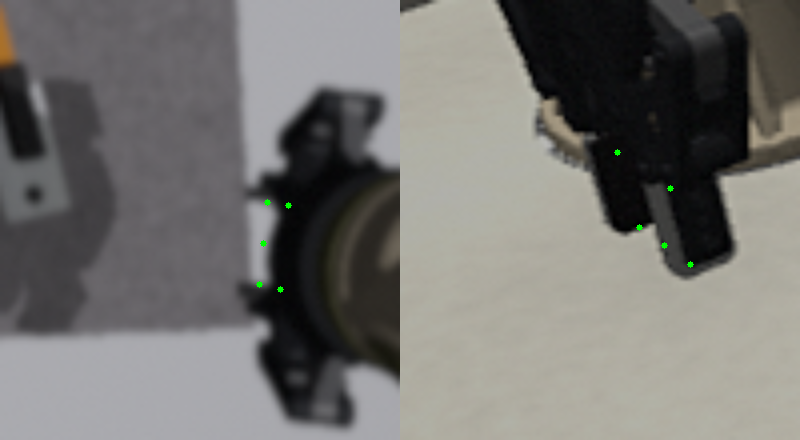

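>>> jog_arm --increments '[[[0.11,0.072,0,0,0,0,150],[0.11,0.072,0,0,0,0,150],[0.11,0.072,0,0,0,0,150],[0.11,0.072,0,0,0,0,150],[0.11,0.072,0,0,0,0,150],[0.11,0.072,0,0,0,0,150],[0.11,0.072,0,0,0,0,150],[0.11,0.072,0,0,0,0,150],[0.11,0.07,0,0,0,0,150],[0.025,0,0.2,0,0,0,150],[0,0,0.2,0,0,0,150],[0,0,0,0,0,0,150],[0,0,0,0,0,0,150],[0,0,0,0,0,0,150]]]'

```text
clock: 15.5
tcp_pos: [0.6498, -0.0812, 0.1097]
orientation: [0.002, 0.752, 0.659, 0.001]
wrist_force: [0.6, 0.2, 0.2]
finger_gap: 0.035
grip_force: 0.0
```

```bash
python3 go.py .646 -.080 .021 82.5
```

```text
yaw 82.49115855097382 tilt z [ 0.0041 -0.0011 -1.    ] tcp [ 0.6498 -0.0812  0.1097] j6 1.4550806898698878
shift now [ 0.003  -0.0172  0.3545] turn -0.0 shift if turned first [ 0.003  -0.0172  0.3545]
```

>>> jog_arm --increments '[[[0,-0.01,0,0,0,0,150],[0,0,0.11,0,0,0,150],[0,0,0.12,0,0,0,150],[0,0,0.12,0,0,0,150],[0,0,0,0,0,0,150],[0,0,0,0,0,0,150]]]' --force 30

```text
clock: 16.1
tcp_pos: [0.6461, -0.0811, 0.0209]
orientation: [0.001, 0.752, 0.659, 0.0]
wrist_force: [0.8, 0.1, -0.0]
finger_gap: 0.0352
grip_force: 0.0
```

>>> jog_arm --increments '[[[0,0,0,0,0,0,255],[0,0,0,0,0,0,255],[0,0,0,0,0,0,255],[0,0,0,0,0,0,255],[0,0,0,0,0,0,255]]]'

```text
clock: 16.6
tcp_pos: [0.6472, -0.0812, 0.022]
orientation: [0.002, 0.752, 0.659, 0.001]
wrist_force: [-0.7, -0.5, 7.3]
finger_gap: 0.0133
grip_force: 32.3
```

>>> jog_arm --increments '[[[0,0,-0.04,0,0,0,255],[0,0,-0.04,0,0,0,255],[0,0,-0.04,0,0,0,255],[0,0,0,0,0,0,255],[0,0,0,0,0,0,255],[0,0,0,0,0,0,255]]]'

```text
clock: 17.2
tcp_pos: [0.645, -0.0805, 0.0487]
orientation: [-0.0, 0.752, 0.659, -0.0]
wrist_force: [-0.3, 0.4, -1.3]
finger_gap: 0.0134
grip_force: 31.2
```

```bash
python3 go.py .6422 -.0871 .018 82.5; python3 - <<'E'
from h import *
c=cam('scene'); im=c['pixels'][:,:,::-1].copy()
cr=cv2.resize(im[220:340,260:400],None,fx=5.5,fy=5.5,interpolation=cv2.INTER_CUBIC)
cv2.imwrite('pics/s6.png',cr)
E
```

```text
yaw 82.47550984383568 tilt z [-8.e-04  1.e-04 -1.e+00] tcp [ 0.645  -0.0805  0.0487] j6 1.4546088055350808
shift now [-0.0277 -0.0077  0.1229] turn -0.0001 shift if turned first [-0.0276 -0.0077  0.1229]
```

View pics/s6.png

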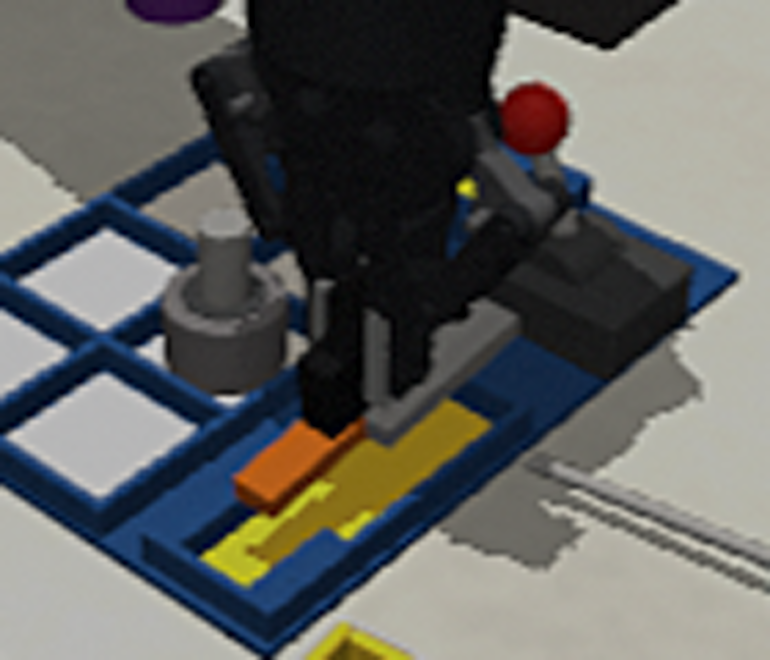

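```bash
python3 - <<'E'
from h import *
c=cam('scene')
for nm,(u,v) in dict(tip_top=(255,487),tail_far=(500,303),tail_near=(520,320),shoulder=(368,432)).items():
    for z in (.036,.042,.048): print(nm,z,ray(c,(260+u/5.5-.5,220+v/5.5-.5),z).round(4)[:2])
d=np.array([np.cos(np.radians(-97.5)),np.sin(np.radians(-97.5))]); n=np.array([-d[1],d[0]]) # left of shoe
p=np.array([.645,-.0805]); print('exp tip',p+.055*d,'tail',p-.055*d+.017*n,p-.055*d-.017*n,'shoulder outer',p+.011*d+.017*n)
E
```

```text
tip_top 0.036 [ 0.6384 -0.1283]
tip_top 0.042 [ 0.6423 -0.1338]
tip_top 0.048 [ 0.6462 -0.1393]
tail_far 0.036 [ 0.6535 -0.0065]
tail_far 0.042 [ 0.6572 -0.0135]
tail_far 0.048 [ 0.661  -0.0205]
tail_near 0.036 [ 0.6637 -0.0108]
tail_near 0.042 [ 0.6673 -0.0178]
tail_near 0.048 [ 0.6709 -0.0247]
shoulder 0.036 [ 0.6529 -0.0874]
shoulder 0.042 [ 0.6566 -0.0934]
shoulder 0.048 [ 0.6603 -0.0994]
exp tip [ 0.63782106 -0.13502947] tail [ 0.6690335  -0.02818948] [ 0.63532438 -0.02375159] shoulder outer [ 0.66041877 -0.09362484]
```

>>> jog_arm --increments '[[[-0.034,-0.012,0,0,0,0,255],[0,0,0,0,0,0,255],[0,0,0.04,0,0,0,255],[0,0,0.04,0,0,0,255],[0,0,0.03,0,0,0,255],[0,0,0,0,0,0,255],[0,0,0,0,0,0,255]]]'

```text
clock: 18.0
tcp_pos: [0.641, -0.0886, 0.0211]
orientation: [-0.0, 0.752, 0.659, -0.0]
wrist_force: [-0.0, 0.8, -1.0]
finger_gap: 0.0135
grip_force: 31.5
```

```bash
python3 go.py .6415 -.0885 .018 82.5; python3 - <<'E'
from h import *
c=cam('scene'); im=c['pixels'][:,:,::-1].copy()
cr=cv2.resize(im[220:340,260:400],None,fx=5,fy=5,interpolation=cv2.INTER_CUBIC)
cv2.imwrite('pics/s7.png',cr)
E
```

```text
yaw 82.48627039006927 tilt z [-1.e-03 -3.e-04 -1.e+00] tcp [ 0.641  -0.0886  0.0211] j6 1.4409364863939855
shift now [0.0006 0.002  0.0122] turn -0.0001 shift if turned first [0.0006 0.002  0.0122]
```

View pics/s7.png

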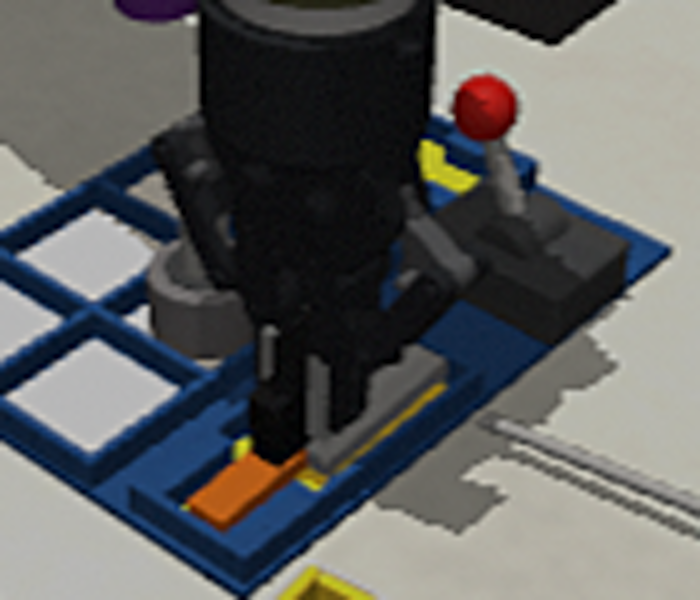

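The nose is in the slot at (215,505) and the tail is inside the end wall at about (470,375). I'll lower it the last 3 mm, release and lift.

>>> jog_arm --increments '[[[0,0,0.008,0,0,0,255],[0,0,0.008,0,0,0,255],[0,0,0,0,0,0,255],[0,0,0,0,0,0,255],[0,0,0,0,0,0,180],[0,0,0,0,0,0,180],[0,0,0,0,0,0,180],[0,0,-0.05,0,0,0,180],[0,0,-0.1,0,0,0,180],[0,0,-0.15,0,0,0,150],[0,0,-0.15,0,0,0,150],[-0.1,-0.065,-0.1,0,0,0,150],[-0.1,-0.065,0,0,0,0,150],[-0.1,-0.065,0,0,0,0,150],[-0.1,-0.065,0,0,0,0,150],[-0.1,-0.065,0,0,0,0,150],[-0.1,-0.065,0,0,0,0,150],[-0.1,-0.065,0,0,0,0,150],[0,0,0,0,0,0,150],[0,0,0,0,0,0,150]]]'

```text
clock: 20.05
tcp_pos: [0.5056, -0.2478, 0.1561]
orientation: [0.001, 0.753, 0.659, 0.0]
wrist_force: [0.4, -0.3, 1.3]
finger_gap: 0.0348
grip_force: 0.0
```

```bash
python3 - <<'E'
from h import *
c=locate('shoe1',SHOE,.004,[(.6422,-.087,np.radians(-97.5)),],names=('top','scene',))
E
python3 go.py .5137 -.2386 .017 193.4
```

```text
guess (0.6422, -0.087) [('top', array([ 0.6434, -0.0875, -1.7064]), np.float64(0.94)), ('scene', array([ 0.6432, -0.0856, -1.6867]), np.float64(0.877))] both (array([ 0.6435, -0.0867, -1.6966]), np.float64(0.897))
yaw 82.55427159910006 tilt z [ 3.e-04 -1.e-04 -1.e+00] tcp [ 0.5063 -0.2465  0.1554] j6 1.1050330834860789
shift now [0.0352 0.0251 0.5535] turn -0.6158 shift if turned first [-0.036   0.024   0.5535]
```

>>> jog_arm --increments '[[[0,0,0,0,0,-0.044,150],[0,0,0,0,0,-0.044,150],[0,0,0,0,0,-0.044,150],[0,0,0,0,0,-0.044,150],[0,0,0,0,0,-0.044,150],[0,0,0,0,0,-0.044,150],[0,0,0,0,0,-0.044,150],[0,0,0,0,0,-0.044,150],[0,0,0,0,0,-0.044,150],[0,0,0,0,0,-0.044,150],[0,0,0,0,0,-0.044,150],[0,0,0,0,0,-0.044,150],[0,0,0,0,0,-0.044,150],[0,0,0,0,0,-0.044,150],[-0.036,0.024,0.1,0,0,0,150],[0,0,0.1,0,0,0,150],[0,0,0.1,0,0,0,150],[0,0,0,0,0,0,150],[0,0,0,0,0,0,150],[0,0,0,0,0,0,150]]]'

```text
clock: 22.25
tcp_pos: [0.5142, -0.2396, 0.0816]
orientation: [0.001, -0.117, 0.993, -0.001]
wrist_force: [0.8, -1.4, -0.6]
finger_gap: 0.0351
grip_force: 0.0
```

```bash
python3 go.py .5137 -.2386 .017 193.4;python3 - <<'E'
from h import *
c=locate('shoe1',SHOE,.003,[(.5137,-.2386,.23),],names=('scene',))
E
```

```text
yaw -166.609246967276 tilt z [ 0.0019 -0.0013 -1.    ] tcp [ 0.5142 -0.2396  0.0816] j6 -0.8112984965377313
shift now [0.0012 0.0048 0.2586] turn -0.0001 shift if turned first [0.0012 0.0048 0.2586]
guess (0.5137, -0.2386) [('scene', array([ 0.5145, -0.238 ,  0.221 ]), np.float64(0.952))] both
```

>>> jog_arm --increments '[[[0,0,0.1,0,0,0,150],[0,0,0.1,0,0,0,150],[0,0,0.06,0,0,0,150],[0,0,0,0,0,0,150],[0,0,0,0,0,0,150],[0,0,0,0,0,0,255],[0,0,0,0,0,0,255],[0,0,0,0,0,0,255],[0,0,0,0,0,0,255],[0,0,0,0,0,0,255],[0,0,-0.03,0,0,0,255],[0,0,-0.08,0,0,0,255],[0,0,-0.1,0,0,0,255],[0,0,-0.1,0,0,0,255],[0,0,-0.1,0,0,0,255],[0,0,-0.1,0,0,0,255],[0,0,0,0,0,0,255],[0,0,0,0,0,0,255],[0,0,0,0,0,0,255]]]' --force 70

```text
clock: 24.25
tcp_pos: [0.5121, -0.2387, 0.1413]
orientation: [-0.001, -0.116, 0.993, 0.001]
wrist_force: [-0.3, 0.4, -2.2]
finger_gap: 0.0127
grip_force: 69.3
```

```bash
python3 go.py .562 .0848 .018 172.5
```

```text
yaw -166.6464254936364 tilt z [-0.002   0.0013 -1.    ] tcp [ 0.5121 -0.2387  0.1413] j6 -0.8113372661610511
shift now [-0.4939  1.2123  0.4944] turn 0.1159 shift if turned first [-0.03    1.3087  0.4944]
```

>>> jog_arm --increments '[[[0,0,0,0,0,0.0386,255],[0,0,0,0,0,0.0386,255],[0,0,0,0,0,0.0386,255],[0,0.05,0,0,0,0,255],[0,0.1,0,0,0,0,255],[0,0.1,0,0,0,0,255],[0,0.1,0,0,0,0,255],[0,0.1,0,0,0,0,255],[0,0.1,0,0,0,0,255],[0,0.1,0,0,0,0,255],[0,0.1,0,0,0,0,255],[0,0.1,0,0,0,0,255],[0,0.1,0,0,0,0,255],[0,0.1,0,0,0,0,255],[0,0.1,0,0,0,0,255],[-0.015,0.1,0,0,0,0,255],[-0.015,0.05,0,0,0,0,255],[0,0,0,0,0,0,255],[0,0,0,0,0,0,255],[0,0,0,0,0,0,255]]]'

```text
clock: 26.25
tcp_pos: [0.5624, 0.0811, 0.1423]
orientation: [-0.0, 0.065, 0.998, -0.0]
wrist_force: [0.2, -0.2, -2.6]
finger_gap: 0.0127
grip_force: 69.2
```

>>> jog_arm --increments '[[[0,0,0.1,0,0,0,255],[0,0,0.1,0,0,0,255],[0,0,0.1,0,0,0,255],[0,0,0.04,0,0,0,255],[0,0,0,0,0,0,255],[0,0,0,0,0,0,255],[0,0,0,0,0,0,255]]]'

```text
clock: 26.95
tcp_pos: [0.564, 0.0817, 0.0592]
orientation: [0.001, 0.065, 0.998, 0.0]
wrist_force: [-0.0, 0.2, -2.8]
finger_gap: 0.0129
grip_force: 69.2
```

```bash
python3 go.py .562 .0848 .018 172.5; python3 - <<'E'
from h import *
z=env.get_state()['tcp_pos'][2]-.014; p=env.get_state()['tcp_pos']
c=cam('scene'); im=c['pixels'][:,:,::-1].copy()
cr=cv2.resize(im[200:310,280:400],None,fx=5,fy=5,interpolation=cv2.INTER_CUBIC)
a=np.radians(-7.5); 
for P in ([55,0,8],[55,8,8],[55,-8,8],[-55,-17,8],[-55,17,8],[11,-17,8],[25,0,36]):
    x,y=P[0]/1e3,P[1]/1e3; q=[p[0]+x*np.cos(a)-y*np.sin(a),p[1]+x*np.sin(a)+y*np.cos(a),z+P[2]/1e3]
    v=(np.array(proj(c,q))-[280,200]+.5)*5; cv2.circle(cr,tuple(v.astype(int).tolist()),3,(0,255,0),-1)
cv2.imwrite('pics/s8.png',cr)
E
```

```text
yaw 172.49741480911075 tilt z [ 2.6e-03 -1.0e-04 -1.0e+00] tcp [0.564  0.0817 0.0592] j6 0.1340267659353931
shift now [0.0101 0.0112 0.1646] turn -0.0 shift if turned first [0.0101 0.0112 0.1646]
```

View pics/s8.png

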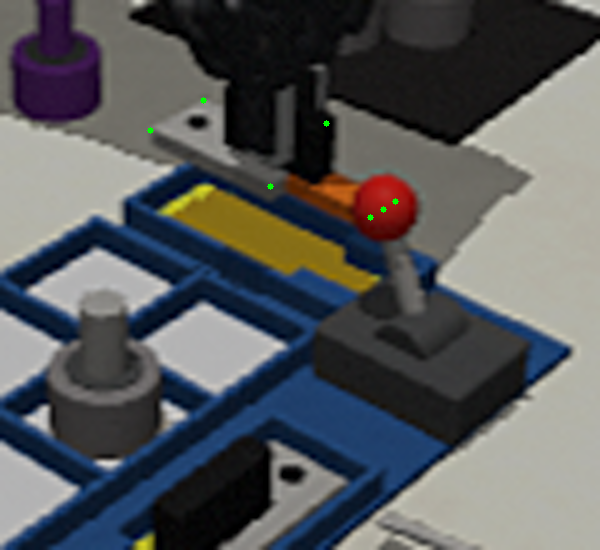

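The predicted shoe corners fall on the picture, with the tail corner at (150,130) and the shoulder at (275,187). The grasp is true, so I'll nudge into position and lower.

>>> jog_arm --increments '[[[0.008,0.011,0,0,0,0,255],[0,0,0.05,0,0,0,255],[0,0,0.05,0,0,0,255],[0,0,0.045,0,0,0,255],[0,0,0.015,0,0,0,255],[0,0,0,0,0,0,255],[0,0,0,0,0,0,255]]]'

```text
clock: 27.7
tcp_pos: [0.5602, 0.085, 0.0179]
orientation: [-0.001, 0.065, 0.998, -0.0]
wrist_force: [-5.2, 0.0, 10.5]
finger_gap: 0.0124
grip_force: 70.9
```

```bash
python3 go.py .562 .0848 .018 172.5
```

```text
yaw 172.5212061735058 tilt z [-1.4e-03 -1.0e-04 -1.0e+00] tcp [0.5602 0.085  0.0179] j6 0.1394816287137519
shift now [-0.0071  0.0001 -0.0003] turn 0.0001 shift if turned first [-0.0071  0.0001 -0.0003]
```

>>> jog_arm --increments '[[[0,0,0,0,0,0,200],[0,0,0,0,0,0,180],[0,0,0,0,0,0,180],[0,0,-0.03,0,0,0,180],[0,0,-0.1,0,0,0,150],[0,0,-0.15,0,0,0,150],[0,0,-0.15,0,0,0,150],[0,0.1,0,0,0,-0.0417,150],[0,0.12,0,0,0,0,150],[0,0.12,0,0,0,0,150],[0,0.12,0,0,0,0,150],[0,0.12,0,0,0,0,150],[0,0,0,0,0,0,150],[0,0,0,0,0,0,150]]]'

```text
clock: 29.1
tcp_pos: [0.5643, 0.2302, 0.1253]
orientation: [0.0, -0.001, 1.0, -0.0]
wrist_force: [0.1, -0.0, 0.7]
finger_gap: 0.0354
grip_force: 0.0
```

```bash
python3 - <<'E'
from h import *
locate('shoe1',SHOE,.004,[(.562,.0848,np.radians(-7.5)),],names=('top','scene',))
c=locate('spare1',ROLL,.003,[(.551,.289,0),(.4833,.2703,0),(.49,.331,0),(.424,.274,0),(.4325,.339,0)],spin=False)
E
python3 go.py .5512 .289 .036 180
```

```text
guess (0.562, 0.0848) [('scene', array([ 0.5588,  0.0911, -0.2329]), np.float64(0.839))] both 
guess (0.551, 0.289) [('scene', array([0.519 , 0.3033, 0.    ]), np.float64(0.904))] both 
guess (0.4833, 0.2703) [('top', array([0.4836, 0.2705, 0.    ]), np.float64(0.935)), ('scene', array([0.484 , 0.2737, 0.    ]), np.float64(0.905))] both (array([0.4844, 0.271 , 0.    ]), np.float64(0.897))
guess (0.49, 0.331) [('scene', array([0.519 , 0.3032, 0.    ]), np.float64(0.905))] both 
guess (0.424, 0.274) [('top', array([0.4242, 0.2714, 0.    ]), np.float64(0.723)), ('scene', array([0.4244, 0.2749, 0.    ]), np.float64(0.889))] both (array([0.424 , 0.2744, 0.    ]), np.float64(0.797))
guess (0.4325, 0.339) [('scene', array([0.484 , 0.2738, 0.    ]), np.float64(0.905))] both 
yaw 179.94988404673373 tilt z [ 1.e-04 -1.e-04 -1.e+00] tcp [0.5646 0.229  0.1252] j6 0.25454961188451186
shift now [0.0537 0.2401 0.3569] turn -0.0003 shift if turned first [0.0535 0.2402 0.3569]
```

```bash
python3 - <<'E'
from h import *
c=cam('scene'); a=cv2.resize(c['pixels'][160:260,280:420,::-1],(560,400)); b=cam('top')['pixels'][180:360,130:310,::-1]
cv2.imwrite('pics/s9.png',cv2.resize(np.hstack([a,cv2.resize(b,(400,400))]),(800,333)))
E
```

```text
(no output)
```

View pics/s9.png

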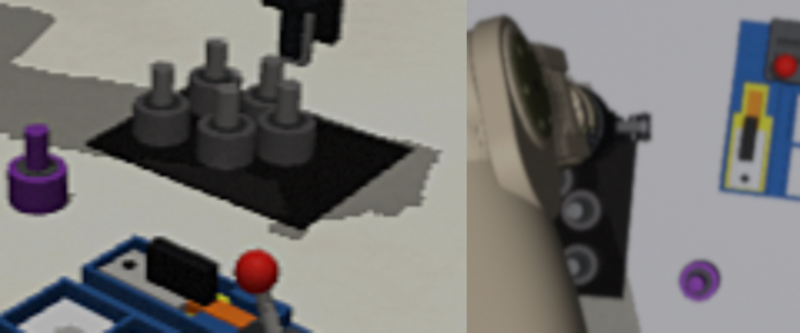

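The frontmost spare was knocked to about (.519,.303), which is (285,135) in the left picture and close to two others. Shoe A sits flat in bay_a. I'll pick up the knocked roller first.

>>> jog_arm --increments '[[[0.093,0.146,0,0,0,0,150],[0.093,0.146,0,0,0,0,150],[0,0,0.06,0,0,0,150],[0,0,0,0,0,0,150],[0,0,0,0,0,0,150],[0,0,0,0,0,0,150]]]' --force 40

```text
clock: 30.2
tcp_pos: [0.5186, 0.3021, 0.1106]
orientation: [0.0, 0.0, 1.0, 0.0]
wrist_force: [-0.1, 0.4, -0.4]
finger_gap: 0.0355
grip_force: 0.0
```

```bash
python3 go.py .518 .302 .036 180;  python3 - <<'E'
from h import *
c=locate('spare1',ROLL,.003,[(.518,.302,0),(.49,.331,0)],names=('scene',),spin=False)['scene']
E
```

```text
yaw 179.95280205823966 tilt z [ 7.e-04  0.e+00 -1.e+00] tcp [0.5186 0.3021 0.1106] j6 0.3947685493946192
shift now [ 0.0028 -0.0006  0.2985] turn -0.0003 shift if turned first [ 0.0028 -0.0006  0.2985]
guess (0.518, 0.302) [('scene', array([0.5184, 0.3029, 0.    ]), np.float64(0.889))] both 
guess (0.49, 0.331) [('scene', array([0.4858, 0.271 , 0.    ]), np.float64(0.925))] both
```

>>> jog_arm --increments '[[[0.003,0,0.1,0,0,0,150],[0,0,0.1,0,0,0,150],[0,0,0.098,0,0,0,150],[0,0,0,0,0,0,150],[0,0,0,0,0,0,255],[0,0,0,0,0,0,255],[0,0,0,0,0,0,255],[0,0,0,0,0,0,255],[0,0,0,0,0,0,255],[0,0,-0.05,0,0,0,255],[0,0,-0.1,0,0,0,255],[0,0,-0.1,0,0,0,255],[0,0,-0.15,0,0,0,255],[0,0,0,0,0,0,255],[0,0,0,0,0,0,255]]]' --force 50

```text
clock: 31.8
tcp_pos: [0.5178, 0.3032, 0.1374]
orientation: [0.001, -0.0, 1.0, 0.001]
wrist_force: [-0.5, -0.2, -1.9]
finger_gap: 0.0163
grip_force: 49.0
```

```bash
python3 go.py .5632 -.112 .038 180;  python3 - <<'E'
from h import *
z=env.get_state()['tcp_pos'][2]-.033
c=locate('spare1',ROLL,z,[(.518,.302,0)],names=('scene',),spin=False)['scene']
E
```

```text
yaw -179.97023245652852 tilt z [ 0.0026  0.0013 -1.    ] tcp [0.5178 0.3032 0.1374] j6 0.3953985510924946
shift now [-0.1799 -1.6614  0.396 ] turn 0.0002 shift if turned first [-0.1808 -1.6613  0.396 ]
guess (0.518, 0.302) [('scene', array([0.5213, 0.3004, 0.    ]), np.float64(0.703))] both
```

>>> jog_arm --increments '[[[-0.013,-0.06,0,0,0,0,255],[-0.013,-0.12,0,0,0,0,255],[-0.013,-0.12,0,0,0,0,255],[-0.013,-0.12,0,0,0,0,255],[-0.013,-0.12,0,0,0,0,255],[-0.013,-0.12,0,0,0,0,255],[-0.013,-0.12,0,0,0,0,255],[-0.013,-0.12,0,0,0,0,255],[-0.013,-0.12,0,0,0,0,255],[-0.013,-0.12,0,0,0,0,255],[-0.013,-0.12,0,0,0,0,255],[-0.013,-0.12,0,0,0,0,255],[-0.013,-0.12,0,0,0,0,255],[-0.013,-0.12,0,0,0,0,255],[0,-0.04,0.1,0,0,0,255],[0,0,0.1,0,0,0,255],[0,0,0,0,0,0,255],[0,0,0,0,0,0,255],[0,0,0,0,0,0,255]]]'

```text
clock: 33.8
tcp_pos: [0.5631, -0.1124, 0.0865]
orientation: [0.0, -0.0, 1.0, -0.0]
wrist_force: [-0.7, -0.4, -1.3]
finger_gap: 0.016
grip_force: 49.1
```

```bash
python3 go.py .5632 -.112 .038 180;  python3 - <<'E'
from h import *
p=env.get_state()['tcp_pos']; z=p[2]-.033
c=locate('spare1',ROLL,z,[(.563,-.112,0)],names=('scene',),spin=False)['scene']
E
```

```text
yaw -179.96783615464506 tilt z [ 8.e-04 -4.e-04 -1.e+00] tcp [ 0.5631 -0.1124  0.0865] j6 -0.33728967802170773
shift now [-1.000e-04  1.700e-03  1.942e-01] turn 0.0002 shift if turned first [-1.000e-04  1.700e-03  1.942e-01]
guess (0.563, -0.112) [('scene', array([ 0.5643, -0.1106,  0.    ]), np.float64(0.666))] both
```

>>> jog_arm --increments '[[[0,0.002,0.08,0,0,0,255],[0,0,0.08,0,0,0,255],[0,0,0.034,0,0,0,255],[0,0,0,0,0,0,255],[0,0,0,0,0,0,255],[0,0,0,0,0,0,200],[0,0,0,0,0,0,150],[0,0,0,0,0,0,150],[0,0,-0.05,0,0,0,150],[0,0,-0.1,0,0,0,150],[0,0,-0.1,0,0,0,150],[0,0,-0.1,0,0,0,150],[-0.04,0.03,0,0,0,0,150],[0,0,0,0,0,0,150],[0,0,0,0,0,0,150]]]'

```text
clock: 35.4
tcp_pos: [0.5723, -0.1039, 0.1241]
orientation: [-0.001, -0.0, 1.0, 0.0]
wrist_force: [-0.8, 0.6, 0.7]
finger_gap: 0.0352
grip_force: 0.0
```

```bash
python3 - <<'E'
from h import *
locate('spare1',ROLL,.004,[(.5632,-.112,0)],names=('scene',),spin=False)
c=locate('spare1',ROLL,.003,[(.4833,.2703,0),(.49,.331,0),(.424,.274,0),(.4325,.339,0)],spin=False)
E
python3 go.py .484 .271 .036 180
```

```text
guess (0.5632, -0.112) [('scene', array([ 0.5628, -0.108 ,  0.    ]), np.float64(0.851))] both 
guess (0.4833, 0.2703) [('top', array([0.4837, 0.269 , 0.    ]), np.float64(0.85)), ('scene', array([0.4841, 0.274 , 0.    ]), np.float64(0.875))] both (array([0.4847, 0.2717, 0.    ]), np.float64(0.849))
guess (0.49, 0.331) [('top', array([0.4844, 0.3328, 0.    ]), np.float64(0.955)), ('scene', array([0.4841, 0.2734, 0.    ]), np.float64(0.872))] both (array([0.4842, 0.3327, 0.    ]), np.float64(0.518))
guess (0.424, 0.274) [('top', array([0.424, 0.274, 0.   ]), np.float64(0.924)), ('scene', array([0.4241, 0.2765, 0.    ]), np.float64(0.892))] both (array([0.4243, 0.275 , 0.    ]), np.float64(0.903))
guess (0.4325, 0.339) [('top', array([0.4331, 0.3388, 0.    ]), np.float64(0.926)), ('scene', array([0.4248, 0.2766, 0.    ]), np.float64(0.888))] both (array([0.4329, 0.3388, 0.    ]), np.float64(0.466))
yaw -179.9980532067151 tilt z [-1.3e-03  3.0e-04 -1.0e+00] tcp [ 0.5722 -0.1043  0.124 ] j6 -0.31825243624132915
shift now [0.3523 1.5012 0.3528] turn 0.0 shift if turned first [0.3524 1.5012 0.3528]
```

>>> jog_arm --increments '[[[0.027,0.06,0,0,0,0,150],[0.027,0.12,0,0,0,0,150],[0.027,0.12,0,0,0,0,150],[0.027,0.12,0,0,0,0,150],[0.027,0.12,0,0,0,0,150],[0.027,0.12,0,0,0,0,150],[0.027,0.12,0,0,0,0,150],[0.027,0.12,0,0,0,0,150],[0.027,0.12,0,0,0,0,150],[0.027,0.12,0,0,0,0,150],[0.027,0.12,0,0,0,0,150],[0.027,0.12,0,0,0,0,150],[0.027,0.12,0,0,0,0,150],[0,0,0.1,0,0,0,150],[0,0,0,0,0,0,150],[0,0,0,0,0,0,150],[0,0,0,0,0,0,150]]]'

```text
clock: 37.4
tcp_pos: [0.485, 0.2704, 0.1004]
orientation: [0.0, 0.0, 1.0, 0.0]
wrist_force: [-0.2, -0.4, 0.2]
finger_gap: 0.0355
grip_force: 0.0
```

```bash
python3 go.py .484 .271 .036 180
```

```text
yaw 179.9815705175161 tilt z [ 5.e-04  1.e-04 -1.e+00] tcp [0.485  0.2704 0.1004] j6 0.36444605282161036
shift now [0.0043 0.0023 0.2576] turn -0.0001 shift if turned first [0.0043 0.0023 0.2576]
```

>>> jog_arm --increments '[[[0.003,0.002,0.1,0,0,0,150],[0,0,0.1,0,0,0,150],[0,0,0.057,0,0,0,150],[0,0,0,0,0,0,150],[0,0,0,0,0,0,255],[0,0,0,0,0,0,255],[0,0,0,0,0,0,255],[0,0,0,0,0,0,255],[0,0,0,0,0,0,255],[0,0,-0.05,0,0,0,255],[0,0,-0.1,0,0,0,255],[0,0,-0.1,0,0,0,255],[0,0,-0.15,0,0,0,255],[0,0,0,0,0,0,255],[0,0,0,0,0,0,255]]]' --force 50

```text
clock: 38.9
tcp_pos: [0.4847, 0.2716, 0.1367]
orientation: [0.001, -0.0, 1.0, 0.0]
wrist_force: [-0.6, -0.6, -1.7]
finger_gap: 0.0163
grip_force: 48.9
```

```bash
python3 go.py .5037 -.1041 .037 180
```

```text
yaw -179.97042727851206 tilt z [ 2.2e-03  9.0e-04 -1.0e+00] tcp [0.4847 0.2716 0.1367] j6 0.36564089356463864
shift now [-0.0744 -1.5031  0.3977] turn 0.0002 shift if turned first [-0.0751 -1.503   0.3977]
```

>>> jog_arm --increments '[[[-0.006,-0.06,0,0,0,0,255],[-0.006,-0.12,0,0,0,0,255],[-0.006,-0.12,0,0,0,0,255],[-0.006,-0.12,0,0,0,0,255],[-0.006,-0.12,0,0,0,0,255],[-0.006,-0.12,0,0,0,0,255],[-0.006,-0.12,0,0,0,0,255],[-0.006,-0.12,0,0,0,0,255],[-0.006,-0.12,0,0,0,0,255],[-0.006,-0.12,0,0,0,0,255],[-0.006,-0.12,0,0,0,0,255],[-0.006,-0.12,0,0,0,0,255],[-0.006,-0.12,0,0,0,0,255],[0,0,0.1,0,0,0,255],[0,0,0.1,0,0,0,255],[0,0,0,0,0,0,255],[0,0,0,0,0,0,255],[0,0,0,0,0,0,255]]]'

```text
clock: 40.7
tcp_pos: [0.504, -0.104, 0.0861]
orientation: [0.0, -0.0, 1.0, -0.0]
wrist_force: [0.7, 0.8, -1.6]
finger_gap: 0.0165
grip_force: 49.1
```

```bash
python3 go.py .5037 -.1041 .037 180
```

```text
yaw -179.97119006758604 tilt z [ 5.e-04 -4.e-04 -1.e+00] tcp [ 0.504  -0.104   0.0861] j6 -0.35992073716498707
shift now [ 0.0013 -0.0005  0.1964] turn 0.0002 shift if turned first [ 0.0013 -0.0005  0.1964]
```

Release, then go straight back towards the next spare at (.484,.333).

>>> jog_arm --increments '[[[0,0,0.08,0,0,0,255],[0,0,0.08,0,0,0,255],[0,0,0.034,0,0,0,255],[0,0,0,0,0,0,255],[0,0,0,0,0,0,255],[0,0,0,0,0,0,200],[0,0,0,0,0,0,150],[0,0,0,0,0,0,150],[0,0,-0.05,0,0,0,150],[0,0,-0.1,0,0,0,150],[0,0,-0.1,0,0,0,150],[0,0,-0.1,0,0,0,150],[0,0,0,0,0,0,150],[0,0,0,0,0,0,150]]]'

```text
clock: 42.1
tcp_pos: [0.5044, -0.104, 0.1256]
orientation: [0.001, -0.0, 1.0, -0.0]
wrist_force: [0.6, -0.6, -0.5]
finger_gap: 0.0351
grip_force: 0.0
```

```bash
python3 - <<'E'
from h import *
locate('spare1',ROLL,.004,[(.5037,-.1041,0),(.5632,-.112,0)],names=('scene',),spin=False)
c=locate('spare1',ROLL,.003,[(.484,.3328,0),(.424,.274,0),(.433,.3388,0)],spin=False)
E
python3 go.py .4842 .3328 .036 180
```

```text
guess (0.5037, -0.1041) [('scene', array([ 0.5016, -0.1009,  0.    ]), np.float64(0.924))] both 
guess (0.5632, -0.112) [('scene', array([ 0.5646, -0.1102,  0.    ]), np.float64(0.904))] both 
guess (0.484, 0.3328) [('top', array([0.4845, 0.3326, 0.    ]), np.float64(0.944)), ('scene', array([0.4845, 0.3364, 0.    ]), np.float64(0.909))] both (array([0.4849, 0.3333, 0.    ]), np.float64(0.902))
guess (0.424, 0.274) [('top', array([0.424, 0.274, 0.   ]), np.float64(0.935)), ('scene', array([0.4249, 0.2753, 0.    ]), np.float64(0.85))] both (array([0.424 , 0.2744, 0.    ]), np.float64(0.886))
guess (0.433, 0.3388) [('top', array([0.4327, 0.3383, 0.    ]), np.float64(0.867)), ('scene', array([0.4846, 0.3363, 0.    ]), np.float64(0.909))] both (array([0.4332, 0.3394, 0.    ]), np.float64(0.436))
yaw -179.98486379682066 tilt z [-1.8e-03  6.0e-04 -1.0e+00] tcp [ 0.5031 -0.1036  0.1235] j6 -0.359652542040737
shift now [0.0744 1.7453 0.3512] turn 0.0001 shift if turned first [0.0749 1.7453 0.3512]
```

>>> jog_arm --increments '[[[0.005,0.05,0,0,0,0,150],[0.005,0.121,0,0,0,0,150],[0.005,0.121,0,0,0,0,150],[0.005,0.121,0,0,0,0,150],[0.005,0.121,0,0,0,0,150],[0.005,0.121,0,0,0,0,150],[0.005,0.121,0,0,0,0,150],[0.005,0.121,0,0,0,0,150],[0.005,0.121,0,0,0,0,150],[0.005,0.121,0,0,0,0,150],[0.005,0.121,0,0,0,0,150],[0.005,0.121,0,0,0,0,150],[0.005,0.121,0,0,0,0,150],[0.005,0.121,0,0,0,0,150],[0.005,0.121,0,0,0,0,150],[0,0,0.1,0,0,0,150],[0,0,0,0,0,0,150],[0,0,0,0,0,0,150],[0,0,0,0,0,0,150]]]'

```text
clock: 44.3
tcp_pos: [0.4849, 0.332, 0.1]
orientation: [0.0, 0.0, 1.0, 0.0]
wrist_force: [-0.7, -0.0, 0.7]
finger_gap: 0.0348
grip_force: 0.0
```

```bash
python3 go.py .4845 .333 .036 180
```

```text
yaw 179.98489441988397 tilt z [ 2.e-04  0.e+00 -1.e+00] tcp [0.4849 0.332  0.1   ] j6 0.4640553182790171
shift now [0.0017 0.0041 0.2562] turn -0.0001 shift if turned first [0.0017 0.0041 0.2562]
```

>>> jog_arm --increments '[[[0.001,0.004,0.1,0,0,0,150],[0,0,0.1,0,0,0,150],[0,0,0.056,0,0,0,150],[0,0,0,0,0,0,150],[0,0,0,0,0,0,255],[0,0,0,0,0,0,255],[0,0,0,0,0,0,255],[0,0,0,0,0,0,255],[0,0,0,0,0,0,255],[0,0,-0.05,0,0,0,255],[0,0,-0.1,0,0,0,255],[0,0,-0.1,0,0,0,255],[0,0,-0.15,0,0,0,255],[0,0,0,0,0,0,255],[0,0,0,0,0,0,255]]]'

```text
clock: 45.8
tcp_pos: [0.4852, 0.3336, 0.1368]
orientation: [0.001, -0.0, 1.0, 0.001]
wrist_force: [-0.5, -0.2, -1.2]
finger_gap: 0.0161
grip_force: 48.8
```

```bash
python3 go.py .5116 -.0447 .037 180
```

```text
yaw -179.97153010058145 tilt z [ 0.0022  0.0012 -1.    ] tcp [0.4852 0.3336 0.1368] j6 0.46558681098655186
shift now [-0.104  -1.5139  0.3977] turn 0.0002 shift if turned first [-0.1048 -1.5139  0.3977]
```

>>> jog_arm --increments '[[[-0.008,-0.07,0,0,0,0,255],[-0.008,-0.12,0,0,0,0,255],[-0.008,-0.12,0,0,0,0,255],[-0.008,-0.12,0,0,0,0,255],[-0.008,-0.12,0,0,0,0,255],[-0.008,-0.12,0,0,0,0,255],[-0.008,-0.12,0,0,0,0,255],[-0.008,-0.12,0,0,0,0,255],[-0.008,-0.12,0,0,0,0,255],[-0.008,-0.12,0,0,0,0,255],[-0.008,-0.12,0,0,0,0,255],[-0.008,-0.12,0,0,0,0,255],[-0.008,-0.12,0,0,0,0,255],[0,0,0.1,0,0,0,255],[0,0,0.1,0,0,0,255],[0,0,0,0,0,0,255],[0,0,0,0,0,0,255],[0,0,0,0,0,0,255]]]'

```text
clock: 47.6
tcp_pos: [0.511, -0.0445, 0.0861]
orientation: [0.0, -0.0, 1.0, -0.0]
wrist_force: [-0.1, 0.1, -0.9]
finger_gap: 0.017
grip_force: 49.1
```

```bash
python3 go.py .5116 -.0447 .037 180
```

```text
yaw -179.9741298408357 tilt z [ 6.e-04 -3.e-04 -1.e+00] tcp [ 0.511  -0.0445  0.0861] j6 -0.24376517376724122
shift now [-0.0024 -0.0009  0.1965] turn 0.0001 shift if turned first [-0.0024 -0.0008  0.1965]
```

>>> jog_arm --increments '[[[-0.002,0,0.08,0,0,0,255],[0,0,0.08,0,0,0,255],[0,0,0.034,0,0,0,255],[0,0,0,0,0,0,255],[0,0,0,0,0,0,255],[0,0,0,0,0,0,200],[0,0,0,0,0,0,160],[0,0,0,0,0,0,160],[0,0,-0.05,0,0,0,160],[0,0,-0.1,0,0,0,150],[0,0,-0.1,0,0,0,150],[0,0,-0.1,0,0,0,150],[0,0,0,0,0,0,150],[0,0,0,0,0,0,150]]]'

```text
clock: 49.0
tcp_pos: [0.5119, -0.0445, 0.1256]
orientation: [0.001, -0.0, 1.0, -0.0]
wrist_force: [-0.3, 0.3, -0.2]
finger_gap: 0.0354
grip_force: 0.0
```

```bash
python3 - <<'E'
from h import *
locate('spare1',ROLL,.004,[(.5116,-.0447,0)],names=('scene',),spin=False)
c=locate('spare1',ROLL,.003,[(.424,.274,0),(.433,.3388,0)],spin=False)
E
python3 go.py .433 .3387 .036 180
```

```text
guess (0.5116, -0.0447) [('scene', array([ 0.5084, -0.0385,  0.    ]), np.float64(0.837))] both 
guess (0.424, 0.274) [('top', array([0.424, 0.274, 0.   ]), np.float64(0.91)), ('scene', array([0.425 , 0.2745, 0.    ]), np.float64(0.923))] both (array([0.4248, 0.2746, 0.    ]), np.float64(0.909))
guess (0.433, 0.3388) [('top', array([0.433 , 0.3373, 0.    ]), np.float64(0.853)), ('scene', array([0.4334, 0.3434, 0.    ]), np.float64(0.819))] both (array([0.4329, 0.3405, 0.    ]), np.float64(0.822))
yaw -179.98085348620162 tilt z [-1.8e-03  3.0e-04 -1.0e+00] tcp [ 0.5106 -0.0441  0.1235] j6 -0.2432557575572276
shift now [0.3091 1.5313 0.3511] turn 0.0001 shift if turned first [0.3096 1.5312 0.3511]
```

>>> jog_arm --increments '[[[0.024,0.1,0,0,0,0,150],[0.024,0.1195,0,0,0,0,150],[0.024,0.1195,0,0,0,0,150],[0.024,0.1195,0,0,0,0,150],[0.024,0.1195,0,0,0,0,150],[0.024,0.1195,0,0,0,0,150],[0.024,0.1195,0,0,0,0,150],[0.024,0.1195,0,0,0,0,150],[0.024,0.1195,0,0,0,0,150],[0.024,0.1195,0,0,0,0,150],[0.024,0.1195,0,0,0,0,150],[0.024,0.1195,0,0,0,0,150],[0.024,0.1195,0,0,0,0,150],[0,0,0.1,0,0,0,150],[0,0,0,0,0,0,150],[0,0,0,0,0,0,150],[0,0,0,0,0,0,150]]]'

```text
clock: 51.0
tcp_pos: [0.4335, 0.3387, 0.0999]
orientation: [0.0, 0.0, 1.0, -0.0]
wrist_force: [-0.5, 0.5, 0.1]
finger_gap: 0.0352
grip_force: 0.0
```

```bash
python3 go.py .433 .339 .036 180
```

```text
yaw 179.9653039073937 tilt z [ 1.e-04 -1.e-04 -1.e+00] tcp [0.4335 0.3387 0.0999] j6 0.5180880165347571
shift now [0.0019 0.0011 0.2555] turn -0.0002 shift if turned first [0.0019 0.0011 0.2555]
```

>>> jog_arm --increments '[[[0.001,0.001,0.1,0,0,0,150],[0,0,0.1,0,0,0,150],[0,0,0.055,0,0,0,150],[0,0,0,0,0,0,150],[0,0,0,0,0,0,255],[0,0,0,0,0,0,255],[0,0,0,0,0,0,255],[0,0,0,0,0,0,255],[0,0,0,0,0,0,255],[0,0,-0.05,0,0,0,255],[0,0,-0.1,0,0,0,255],[0,0,-0.1,0,0,0,255],[0,0,-0.15,0,0,0,255],[0,0,0,0,0,0,255],[0,0,0,0,0,0,255]]]'

```text
clock: 52.5
tcp_pos: [0.4334, 0.3399, 0.137]
orientation: [0.001, -0.0, 1.0, 0.001]
wrist_force: [-0.0, -0.3, -2.3]
finger_gap: 0.0163
grip_force: 48.9
```

```bash
python3 go.py .5789 .0069 .037 180
```

```text
yaw -179.97339988012266 tilt z [ 0.0022  0.0012 -1.    ] tcp [0.4334 0.3399 0.137 ] j6 0.5187474425442535
shift now [-0.5803 -1.3326  0.3998] turn 0.0001 shift if turned first [-0.5809 -1.3324  0.3998]
```

>>> jog_arm --increments '[[[-0.0484,-0.08,0,0,0,0,255],[-0.0484,-0.1135,0,0,0,0,255],[-0.0484,-0.1135,0,0,0,0,255],[-0.0484,-0.1135,0,0,0,0,255],[-0.0484,-0.1135,0,0,0,0,255],[-0.0484,-0.1135,0,0,0,0,255],[-0.0484,-0.1135,0,0,0,0,255],[-0.0484,-0.1135,0,0,0,0,255],[-0.0484,-0.1135,0,0,0,0,255],[-0.0484,-0.1135,0,0,0,0,255],[-0.0484,-0.1135,0,0,0,0,255],[-0.0484,-0.1135,0,0,0,0,255],[0,0,0.1,0,0,0,255],[0,0,0.1,0,0,0,255],[0,0,0,0,0,0,255],[0,0,0,0,0,0,255],[0,0,0,0,0,0,255]]]'

```text
clock: 54.2
tcp_pos: [0.5786, 0.0076, 0.0865]
orientation: [0.0, -0.0, 1.0, -0.0]
wrist_force: [0.2, 0.7, -0.9]
finger_gap: 0.0166
grip_force: 49.1
```

```bash
python3 go.py .5789 .0069 .037 180
```

```text
yaw -179.95506272647305 tilt z [ 8.e-04 -2.e-04 -1.e+00] tcp [0.5786 0.0076 0.0865] j6 -0.12637250017665827
shift now [-0.0011 -0.0027  0.1978] turn 0.0002 shift if turned first [-0.0012 -0.0027  0.1978]
```

>>> jog_arm --increments '[[[-0.001,-0.003,0.08,0,0,0,255],[0,0,0.08,0,0,0,255],[0,0,0.035,0,0,0,255],[0,0,0,0,0,0,255],[0,0,0,0,0,0,255],[0,0,0,0,0,0,200],[0,0,0,0,0,0,160],[0,0,0,0,0,0,160],[0,0,-0.05,0,0,0,160],[0,0,-0.1,0,0,0,150],[0,0,-0.1,0,0,0,150],[0,0,-0.1,0,0,0,150],[0,0,0,0,0,0,150],[0,0,0,0,0,0,150]]]'

```text
clock: 55.6
tcp_pos: [0.5791, 0.0065, 0.1257]
orientation: [0.001, -0.0, 1.0, -0.0]
wrist_force: [-0.7, 0.1, 0.3]
finger_gap: 0.0353
grip_force: 0.0
```

```bash
python3 - <<'E'
from h import *
locate('spare1',ROLL,.004,[(.5789,.0069,0)],names=('scene',),spin=False)
c=locate('spare1',ROLL,.003,[(.424,.274,0)],spin=False)
E
python3 go.py .424 .2743 .036 180
```

```text
guess (0.5789, 0.0069) [('scene', array([0.579, 0.009, 0.   ]), np.float64(0.9))] both 
guess (0.424, 0.274) [('top', array([0.424 , 0.2727, 0.    ]), np.float64(0.955))] both 
yaw -179.9841506072833 tilt z [-1.9e-03  1.0e-04 -1.0e+00] tcp [0.5777 0.0067 0.1234] j6 -0.12759500902200238
shift now [0.614  1.0707 0.351 ] turn 0.0001 shift if turned first [0.6143 1.0705 0.351 ]
```

>>> jog_arm --increments '[[[0.0619,0.1068,0,0,0,0,150],[0.0619,0.1068,0,0,0,0,150],[0.0619,0.1068,0,0,0,0,150],[0.0619,0.1068,0,0,0,0,150],[0.0619,0.1068,0,0,0,0,150],[0.0619,0.1068,0,0,0,0,150],[0.0619,0.1068,0,0,0,0,150],[0.0619,0.1068,0,0,0,0,150],[0.0619,0.1068,0,0,0,0,150],[0.0619,0.1068,0,0,0,0,150],[0,0,0.1,0,0,0,150],[0,0,0,0,0,0,150],[0,0,0,0,0,0,150],[0,0,0,0,0,0,150]]]'

```text
clock: 57.3
tcp_pos: [0.4242, 0.2732, 0.0999]
orientation: [0.0, 0.0, 1.0, 0.0]
wrist_force: [0.3, 0.2, 0.1]
finger_gap: 0.0352
grip_force: 0.0
```

```bash
python3 go.py .424 .2743 .036 180
```

```text
yaw 179.96533389407844 tilt z [ 4.e-04  0.e+00 -1.e+00] tcp [0.4242 0.2732 0.0999] j6 0.41371643083043497
shift now [0.0008 0.0043 0.2557] turn -0.0002 shift if turned first [0.0008 0.0043 0.2557]
```

>>> jog_arm --increments '[[[0,0.003,0.1,0,0,0,150],[0,0,0.1,0,0,0,150],[0,0,0.055,0,0,0,150],[0,0,0,0,0,0,150],[0,0,0,0,0,0,255],[0,0,0,0,0,0,255],[0,0,0,0,0,0,255],[0,0,0,0,0,0,255],[0,0,0,0,0,0,255],[0,0,-0.05,0,0,0,255],[0,0,-0.1,0,0,0,255],[0,0,-0.1,0,0,0,255],[0,0,-0.15,0,0,0,255],[0,0,0,0,0,0,255],[0,0,0,0,0,0,255]]]'

```text
clock: 58.8
tcp_pos: [0.424, 0.2746, 0.1362]
orientation: [0.001, -0.0, 1.0, 0.0]
wrist_force: [-0.9, -0.3, -1.4]
finger_gap: 0.0166
grip_force: 48.8
```

```bash
python3 go.py .5194 .0148 .037 180
```

```text
yaw -179.97391428635495 tilt z [ 1.7e-03  8.0e-04 -1.0e+00] tcp [0.424  0.2746 0.1362] j6 0.4152001641290018
shift now [-0.3803 -1.0397  0.3967] turn 0.0001 shift if turned first [-0.3808 -1.0396  0.3967]
```

>>> jog_arm --increments '[[[-0.038,-0.1038,0,0,0,0,255],[-0.038,-0.1038,0,0,0,0,255],[-0.038,-0.1038,0,0,0,0,255],[-0.038,-0.1038,0,0,0,0,255],[-0.038,-0.1038,0,0,0,0,255],[-0.038,-0.1038,0,0,0,0,255],[-0.038,-0.1038,0,0,0,0,255],[-0.038,-0.1038,0,0,0,0,255],[-0.038,-0.1038,0,0,0,0,255],[-0.038,-0.1038,0,0,0,0,255],[0,0,0.1,0,0,0,255],[0,0,0.1,0,0,0,255],[0,0,0,0,0,0,255],[0,0,0,0,0,0,255],[0,0,0,0,0,0,255]]]'

```text
clock: 60.3
tcp_pos: [0.519, 0.015, 0.0862]
orientation: [0.0, -0.0, 1.0, -0.0]
wrist_force: [0.9, 0.4, -1.6]
finger_gap: 0.0162
grip_force: 49.1
```

```bash
python3 go.py .5194 .0148 .037 180
```

```text
yaw -179.9587135427449 tilt z [ 5.e-04 -2.e-04 -1.e+00] tcp [0.519  0.015  0.0862] j6 -0.12648811378902308
shift now [-0.0016 -0.0007  0.1968] turn 0.0002 shift if turned first [-0.0016 -0.0007  0.1968]
```

>>> jog_arm --increments '[[[-0.001,0,0.08,0,0,0,255],[0,0,0.08,0,0,0,255],[0,0,0.034,0,0,0,255],[0,0,0,0,0,0,255],[0,0,0,0,0,0,255],[0,0,0,0,0,0,200],[0,0,0,0,0,0,160],[0,0,0,0,0,0,160],[0,0,-0.05,0,0,0,160],[0,0,-0.1,0,0,0,160],[0,0,-0.1,0,0,0,160],[0,0,-0.1,0,0,0,255],[0,0.12,0,0,0,0.0417,255],[0,0.12,0,0,0,0,255],[0,0.12,0,0,0,0,255],[0,0.12,0,0,0,0,255],[0,0.12,0,0,0,0,255],[0,0.12,0,0,0,0,255],[0,0,0,0,0,0,255],[0,0,0,0,0,0,255]]]'

```text
clock: 62.3
tcp_pos: [0.5384, 0.194, 0.1253]
orientation: [0.0, 0.065, 0.998, -0.0]
wrist_force: [-0.0, -0.4, -0.5]
finger_gap: 0.0001
grip_force: 0.0
```

```bash
python3 - <<'E'
from h import *
cs=locate('spare1',ROLL,.004,[(.5037,-.1041,0),(.5116,-.0447,0),(.5194,.0148,0),(.5632,-.112,0),(.5711,-.0526,0),(.5789,.0069,0)],spin=False)
locate('shoe1',SHOE,.004,[(.562,.0848,-.13),(.643,-.087,-1.7)])
for n in cs: print(n,lm('clamp_tip',n,cs[n],.074))
a=cv2.resize(cs['scene']['pixels'][200:350,220:420,::-1],(480,360)); b=cv2.resize(cs['top']['pixels'][170:310,250:430,::-1],(463,360))
cv2.imwrite('pics/s10.png',cv2.resize(np.hstack([a,b]),(800,305)))
E
python3 go.py .5844 .0486 .066 172.5
```

```text
guess (0.5037, -0.1041) [('top', array([ 0.5016, -0.1037,  0.    ]), np.float64(0.923)), ('scene', array([ 0.5018, -0.0995,  0.    ]), np.float64(0.803))] both (array([ 0.502 , -0.1032,  0.    ]), np.float64(0.854))
guess (0.5116, -0.0447) [('top', array([ 0.51 , -0.044,  0.   ]), np.float64(0.923)), ('scene', array([ 0.5097, -0.0405,  0.    ]), np.float64(0.827))] both (array([ 0.5105, -0.0431,  0.    ]), np.float64(0.858))
guess (0.5194, 0.0148) [('top', array([0.518 , 0.0152, 0.    ]), np.float64(0.949)), ('scene', array([0.5164, 0.0208, 0.    ]), np.float64(0.776))] both (array([0.5183, 0.0157, 0.    ]), np.float64(0.839))
guess (0.5632, -0.112) [('top', array([ 0.5628, -0.1116,  0.    ]), np.float64(0.919)), ('scene', array([ 0.5629, -0.1085,  0.    ]), np.float64(0.921))] both (array([ 0.5636, -0.1107,  0.    ]), np.float64(0.903))
guess (0.5711, -0.0526) [] both 
guess (0.5789, 0.0069) [('top', array([0.5783, 0.0069, 0.    ]), np.float64(0.937)), ('scene', array([0.5775, 0.0097, 0.    ]), np.float64(0.93))] both (array([0.5784, 0.0076, 0.    ]), np.float64(0.921))
guess (0.562, 0.0848) [('top', array([ 0.5592,  0.085 , -0.1263]), np.float64(0.941)), ('scene', array([ 0.5592,  0.0913, -0.2306]), np.float64(0.779))] both (array([ 0.5599,  0.0854, -0.1246]), np.float64(0.827))
guess (0.643, -0.087) [('top', array([ 0.643 , -0.0878, -1.6955]), np.float64(0.921)), ('scene', array([ 0.6432, -0.0841, -1.6827]), np.float64(0.876))] both (array([ 0.6432, -0.0868, -1.6938]), np.float64(0.888))
top [([0.6322, 0.0439], 0.62), ([0.6287, -0.1268], 0.32)]
scene [([0.6356, 0.044], 0.71)]
yaw 172.47122138801498 tilt z [ 0.e+00 -1.e-04 -1.e+00] tcp [0.5385 0.1931 0.1247] j6 0.33545438834686453
shift now [-0.2577 -0.549   0.2349] turn -0.0002 shift if turned first [-0.2574 -0.5491  0.2349]
```

View pics/s10.png

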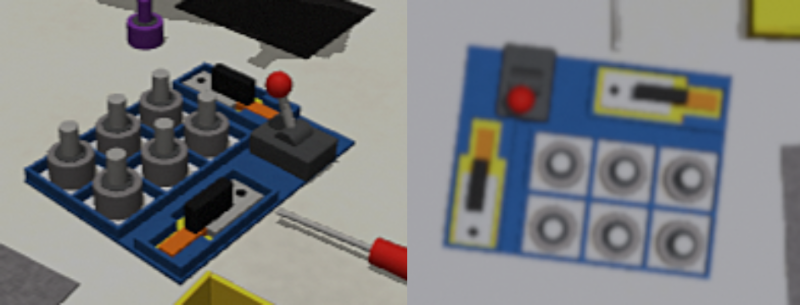

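All six pockets are filled and both shoes lie flat. The ball is at (520,98) in the right picture, about (.632,.043) in the world. Next is the lever.

>>> jog_arm --increments '[[[-0.0515,-0.11,0,0,0,0,255],[-0.0515,-0.11,0,0,0,0,255],[-0.0515,-0.11,0,0,0,0,255],[-0.0515,-0.11,0,0,0,0,255],[-0.0515,-0.11,0,0,0,0,255],[0,0,0,0,0,0,255],[0,0,0.08,0,0,0,255],[0,0,0.08,0,0,0,255],[0,0,0.075,0,0,0,255],[0,0,0,0,0,0,255],[0,0,0,0,0,0,255]]]'

```text
clock: 63.9
tcp_pos: [0.5839, 0.0492, 0.066]
orientation: [-0.0, 0.065, 0.998, 0.0]
wrist_force: [0.3, -0.4, 0.6]
finger_gap: 0.0001
grip_force: 0.0
```

>>> jog_arm --increments '[[[-0.03,0,0,0,0,0,255],[-0.03,0,0,0,0,0,255],[-0.02,0,0,0,0,0,255],[-0.02,0,0,0,0,0,255],[-0.02,0,0,0,0,0,255],[-0.02,0,0,0,0,0,255],[-0.02,0,0,0,0,0,255],[-0.02,0,0,0,0,0,255],[-0.02,0,0,0,0,0,255],[-0.02,0,0,0,0,0,255],[-0.02,0,0,0,0,0,255],[-0.02,0,0,0,0,0,255],[-0.01,0,0,0,0,0,255],[-0.01,0,0,0,0,0,255],[0,0,0,0,0,0,255],[0,0,0,0,0,0,255]]]'

```text
clock: 65.5
tcp_pos: [0.6539, 0.0397, 0.0659]
orientation: [0.0, 0.065, 0.998, -0.0]
wrist_force: [0.5, 0.4, -0.2]
finger_gap: -0.0001
grip_force: 0.2
```

```bash
python3 go.py .6584 .0389 .066 172.5; python3 - <<'E'
from h import *
for n in ['scene','top']:
    c=cam(n); print(n,lm('clamp_tip',n,c,.074))
print('expected end (98,72):',.575+.0972+.0094,-.0228-.0128+.0714)
E
```

```text
yaw 172.5106314356027 tilt z [ 3.e-04 -1.e-04 -1.e+00] tcp [0.6539 0.0397 0.0659] j6 0.068947401453493
shift now [-0.0181 -0.0007 -0.0003] turn 0.0001 shift if turned first [-0.0181 -0.0007 -0.0003]
scene []
top []
expected end (98,72): 0.6815999999999999 0.035800000000000005
```

Keep pushing gently until the stop shows in the force.

>>> jog_arm --increments '[[[-0.008,0,0,0,0,0,255],[-0.008,0,0,0,0,0,255],[-0.008,0,0,0,0,0,255],[0,0,0,0,0,0,255],[0,0,0,0,0,0,255]]]'

```text
clock: 66.2
tcp_pos: [0.6575, 0.0392, 0.0655]
orientation: [-0.002, 0.065, 0.998, 0.0]
wrist_force: [-7.0, 0.6, 2.4]
finger_gap: -0.0001
grip_force: 3.4
```

>>> jog_arm --increments '[[[-0.006,0,0,0,0,0,255],[-0.006,0,0,0,0,0,255],[0,0,0,0,0,0,255]]]'

```text
clock: 66.5
tcp_pos: [0.6578, 0.0392, 0.0654]
orientation: [-0.005, 0.065, 0.998, 0.0]
wrist_force: [-13.8, 1.5, 7.9]
finger_gap: -0.0001
grip_force: 7.1
```

It's against the stop: the tool no longer advances and the force climbs to 14 N. I'll back off and lift.

>>> jog_arm --increments '[[[0.04,0,0,0,0,0,255],[0.06,0,0,0,0,0,255],[0.06,0,0,0,0,0,255],[0,0,-0.1,0,0,0,255],[0,0,-0.15,0,0,0,255],[0,0,-0.15,0,0,0,255],[0.06,0.13,0,0,0,0,255],[0.06,0.13,0,0,0,0,255],[0.06,0.13,0,0,0,0,255],[0.06,0.13,0,0,0,0,255],[0.06,0.13,0,0,0,0,255],[0.06,0.13,0,0,0,0,255],[0.06,0.13,0,0,0,0,255],[0,0,0,0,0,0,255],[0,0,0,0,0,0,255],[0,0,0,0,0,0,255]]]'

```text
clock: 68.1
tcp_pos: [0.5492, 0.2824, 0.166]
orientation: [0.0, 0.066, 0.998, -0.0]
wrist_force: [0.7, -0.2, 0.4]
finger_gap: 0.0002
grip_force: 0.0
```

```bash
python3 - <<'E'
from h import *
cs={n:cam(n) for n in ['scene','top']}
for n in cs: print(n,lm('clamp_tip',n,cs[n],.074))
a=cv2.resize(cs['scene']['pixels'][190:370,220:470,::-1],(500,360)); b=cv2.resize(cs['top']['pixels'][90:310,230:480,::-1],(409,360))
cv2.imwrite('pics/s11.png',cv2.resize(np.hstack([a,b]),(800,317)))
E
```

```text
scene [([0.6296, -0.1002], 0.68), ([0.6812, 0.0243], 0.58)]
top [([0.6796, 0.0297], 0.44)]
```

View pics/s11.png

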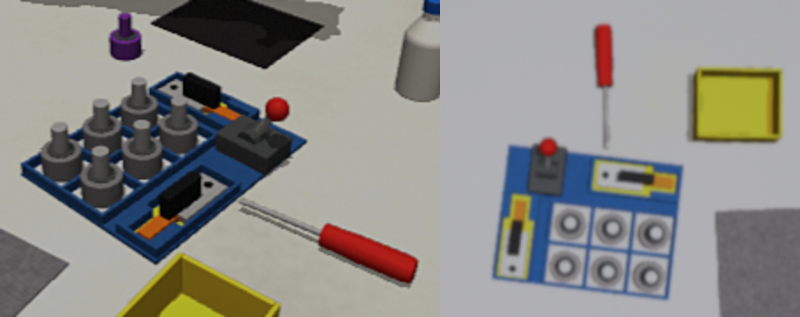

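The lever is fully over, with the ball at (548,147) in the right picture, about (.680,.03) in the world. Everything is loaded and the bystanders haven't moved.

```bash
python3 -c "
from h import *
print(ticket.hand_in())"
```

```text
the job is handed in; nothing more can be done
None
```

The tray is restocked and locked, and the job is handed in: five spare rollers are in the empty pockets, both shoes lie flat in their bays (one needed re-seating), the clamp lever was then pushed to its stop, and the screwdriver, bottle and bin were left untouched.

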